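# Square the keepsake box into the corner of the gallery rail

### The arm

A 6-joint arm with a two-finger parallel gripper is mounted at the origin on the work surface. World frame = base frame: x ahead of the robot, y to its left, z up, the work surface at z = 0. Lengths are in m, angles in rad, forces in N, time in s.
With the tool pointing down it reaches from about 0.225 to 0.875 m from the base axis. Payload 3.4 kg.
Tool frame: the origin (TCP) lies where the fingers leave the gripper's body, on its centre line; the fingertips stand 73 mm ahead of it and the grasp point (between the pads) lies 54 mm ahead of it (manip.pinch_z is the distance from the TCP to the grasp point, in m); z points along the fingers, y is the line along which they close (so a half turn about z gives the same grasp; the last joint's range is limited). The gripper opens to 85 mm and grips with 20 to 120 N. Pads are 22 mm wide; open, the fingers measure 114 mm over their backs; the gripper's body (76 mm by 85 mm) begins 54 mm behind the grasp point. The pads swing forward as they close: fully open they stand 13 mm farther back than shut.
Start: joints at [-1.444, 0.276, 1.505, -0, 1.361, -0.121], TCP at [0.141, -0.557, 0.304] pointing down, gripper open.
Joint ranges: [-2.89, 2.89], [-0.75, 2.08], [0.22, 2.7], [-1.18, 4.32], [0.11, 2.71], [-2.7, 2.7]. Speed limits (rad/s): [2.57, 2.57, 3.14, 3.14, 3.14, 3.14].

### API

Orientations are given as a unit quaternion [w, x, y, z].
In Python, from rig import readout, imaging, manip gives the robot as it stands. The module is installed in compiled form; this text tells all that it offers.
- The arm moves only by the tool servo_tool, never from a script. Its argument "moves" is a list of rows, each an object with "dp": the shift along the tool's x, y, z in units of 0.2 m (1.0 is 0.2 m), a list of three; "delta_rot": the turn, a rotation vector about the tool's x, y, z in units of 0.1 rad (1.0 is 0.1 rad), a list of three; "fingers": the opening, from 0 (shut) to 1 (fully open). In form: [{"dp": [dx, dy, dz], "delta_rot": [wx, wy, wz], "fingers": fingers}, ...]. A call has 1 to 5 rows; each row shifts and turns the commanded pose from where the row before left it, along the tool's axes as they then stand; what a row does not reach is not made up. A row lasts 1/10 s, in which the tool goes at most 50 mm and 8.59 degrees, less where a joint would pass 70% of its speed; a pose out of reach is approached as far as the arm can. A call with a number of a shift or a turn outside -1 to 1 is refused whole. A call with a gripper value outside its range is refused whole. The fingers move at their own pace and stop on an object; "force" is the grip in N (left out, the last holds). Time passes only in rows, so rows that do not move let the fingers close. It gives the time, the measured TCP pose, the force, the opening and the grip force at its end, in the units of the state.
- readout.get_state(): the state, without advancing time (a new reading comes with each control period).
- imaging.get_image(name): name is "scene" or "top"; returns (picture, depth): 384x512x3 uint8, red, green, blue; 384x512 float32, m along the optical axis (not along the pixel's ray), 0 where there is no reading.
- imaging.calibration(name): a dict with "intrinsics" (3x3 intrinsics, pixels), "dist" ([k1, k2, p1, p2, k3] as OpenCV has them; the pictures are not rectified), "R" (3x3) and "t" (3): a world point X has camera coordinates R X + t. Camera axes: x right, y down, z forward; pixel columns grow to the right and rows downward; lengths in m; the calibration is good to about 2 mm. A picture is of the moment at which its call begins. calibration takes no time and is no camera call.
- manip.sign_off(): hands the job in; it is judged then, once.
The state is a dict: "clock": time; "qpos": joint angles; "qd": joint speeds; "effort": joint torques, N m; "position": TCP position; "ee_rot": TCP orientation; "contact_force": force on the tool from outside, world axes, zero at the start; "moment": the same for the moment, N m; "width": finger opening in m; "gripper_force": force on a finger pad.
Only numpy, scipy, OpenCV 4.12 (cv2) and the standard library are available. Lean on these libraries where they do the work, as an engineer would, in place of code of your own. Each camera call takes 0.05 s, during which the arm holds its last target. There are 200 camera calls.

### The job

Tidy the dressing table: lay the remote control and the glasses case flat and face up, lengthways and side by side, on the lid of the blue keepsake box, and push the box fully home into the corner of the low wooden rail, its long hinged back flush against the long rail and its short end flush against the short rail. Nothing may be left in the corner behind the box, the box must stay flat on the table, and the books, tin, mug, clock and candle must be left where they stand.

Things in the scene. Friction and masses are not known exactly. Their poses are not given: they have to be found in the camera images.
- rail: Fixed L-shaped wooden gallery rail, 30 mm high, 14 mm thick. Origin: at table height on the vertical line where its two inner faces meet (the inner corner). The long rail lies along its y axis: inner face at x = 0, from y = -320 to +14 mm. The short rail lies along its x axis: inner face at y = 0, from x = -180 to 0 mm. The box belongs in the quadrant x < 0, y < 0.
- box: Closed blue keepsake box with vertical sides, 130 mm (x) by 190 mm (y) by 50 mm high, about 0.45 kg, too wide to grip; flat plain lid on top. Origin: centre of its underside. Front with brass clasp faces its -x, back with two brass hinges its +x (both fittings lie flush). Fully home its origin is at x = -65, y = -95 mm in the rail's frame, axes parallel to the rail's.
- remote: Black remote control, 42 mm (x) by 130 mm (y, lengthways) by 20 mm high, 0.11 kg, buttons on top (+z). Origin: centre of its underside. It starts flat on the table, either in the rail's corner or outside the short rail.
- case: Hard orange glasses case with brass seam, 48 mm (x) by 130 mm (y, lengthways) by 34 mm high, 0.12 kg. Origin: centre of its underside, +z up. It starts flat on the table where the remote does not: in the rail's corner or outside the short rail.
- books: Stack of two books (one body), 110 mm (x) by 150 mm (y) by 44 mm high, origin at the centre of its underside. Leave alone. It stands on the right beyond the end of the long rail or on the left in front of the end of the short rail, and blocks part of the box's way there.
- tin: Small round aluminium tin, 40 mm across, 30 mm high, origin at the centre of its underside. Leave alone. It stands where the books do not.
- mug: White mug, 76 mm across, 80 mm high, handle to its +y, origin at the centre of its underside. Leave alone.
- clock: White alarm clock, 45 mm (x) by 100 mm (y) by 63 mm high, origin at the centre of its underside, behind the long rail (outside it). Leave alone.
- candle: Amber candle jar with steel lid, 64 mm across, 75 mm high, origin at the centre of its underside, in front of the box on the right. Leave alone.
Mind the look-alikes: they are no part of the job. There is more than one size of the remote; the one meant has the size given above. Of the things that look like the case, the smaller one is meant.

How it is judged:
At the end, for the whole second after the job is handed in: Box flat in the corner, at most 3 mm off either rail and 0.025 rad off square; remote and case flat, face up, directly on its lid, lengthways within 0.3 rad, centres within 52 mm (across) and 45 mm (along) of the lid's centre; all at rest (x of box in the frame of rail between -0.068 and -0.059 m and y of box in the frame of rail between -0.098 and -0.089 m and angle between the x axis of box and the x axis of rail, either way round below 0.025 rad and angle between box's own z axis and vertical below 0.05 rad and z of remote in the frame of box between 0.046 and 0.056 m and x of remote in the frame of box between -0.052 and 0.052 m and y of remote in the frame of box between -0.045 and 0.045 m and angle between each of remote, case's own z axis and vertical below 0.1 rad and angle between the y axis of each of remote, case and the y axis of box, either way round below 0.3 rad and linear speed of each of remote, case, box below 0.01 m/s and z of case in the frame of box between 0.046 and 0.056 m and x of case in the frame of box between -0.052 and 0.052 m and y of case in the frame of box between -0.045 and 0.045 m); the robot touches nothing.
It fails at once if the books, tin, mug, clock or candle moved more than 15 mm or tipped ((distance of books from where it was at the start of the episode above 0.015 m or angle between books's own z axis and vertical above 0.3 rad) or (distance of tin from where it was at the start of the episode above 0.015 m or angle between tin's own z axis and vertical above 0.3 rad) or (distance of mug from where it was at the start of the episode above 0.015 m or angle between mug's own z axis and vertical above 0.3 rad) or (distance of clock from where it was at the start of the episode above 0.015 m or angle between clock's own z axis and vertical above 0.3 rad) or (distance of candle from where it was at the start of the episode above 0.015 m or angle between candle's own z axis and vertical above 0.3 rad)).
It fails at once if the box is tipped or lifted (angle between box's own z axis and vertical above 0.2 rad or height (world z) of box above 0.02 m).
It also fails if it takes over 70 s, if anything falls off the work surface, if the arm or the gripper's body presses on something with over 40 N, if the wrist force passes 120 N, or if a joint passes its speed limit or range.

## Working session

There is one attempt and no reset: what is moved stays moved. The work goes in short steps, Python scripts to look and compute and a tool call to move; the robot and the scene stay as the last step left them, time stands still between calls to the robot, and variables do not carry over. Pictures are saved under pics/ and viewed, at most 10 in all, crops included, and the job is handed in when it is done.

Besides the shell and the picture viewer there is one more tool, called as a command line: name --argument value ..., lists and objects as JSON in quotes. servo_tool: Moves the arm, as the interface text tells. Its arguments: {"type":"object","properties":{"moves":{"type":"array"},"force":{"type":"number"}},"required":["moves"]}

```bash
mkdir -p pics; ls
python3 - <<'E'
from rig import readout, imaging, manip
import cv2
for n in("scene","top"):
    p,d=imaging.get_image(n); cv2.imwrite(f"pics/{n}0.png",p[:,:,::-1]); 
    import numpy as np; np.savez(f"{n}0.npz",p=p,d=d)
    print(imaging.calibration(n))
print(readout.get_state())
E
```

```text
pics
{'intrinsics': array([[407.6367614 ,   0.        , 256.63017528],
       [  0.        , 407.6367614 , 186.30426224],
       [  0.        ,   0.        ,   1.        ]]), 'dist': array([-0.04474122,  0.        ,  0.        ,  0.        ,  0.        ]), 'R': array([[ 0.22085486,  0.97521336, -0.01349181],
       [ 0.71039519, -0.17032943, -0.68288108],
       [-0.66825281,  0.14123308, -0.73040496]]), 't': array([-0.15514564, -0.42211823,  1.60444646])}
{'intrinsics': array([[361.70464843,   0.        , 254.29072031],
       [  0.        , 361.70464843, 192.3825623 ],
       [  0.        ,   0.        ,   1.        ]]), 'dist': array([-0.08327768,  0.        ,  0.        ,  0.        ,  0.        ]), 'R': array([[-0.02251573, -0.99974318,  0.00257128],
       [-0.98343984,  0.02168577, -0.17993278],
       [ 0.17983081, -0.00658001, -0.98367555]]), 't': array([0.04966545, 0.62640466, 0.95092945])}
{'clock': 0.1, 'qpos': array([-1.44400220e+00,  2.76520260e-01,  1.50602807e+00, -9.25968899e-06,
        1.36069211e+00, -1.21009933e-01]), 'qd': array([-0.00057456, -0.00182562, -0.00130289, -0.00322216,  0.0006469 ,
       -0.00073367]), 'effort': array([ 1.32108758e-03, -4.17698944e+01, -2.46405244e+01, -1.99193883e-04,
        5.85533693e-03,  1.51522084e-05]), 'position': array([ 0.1409742 , -0.55707836,  0.30312408]), 'ee_rot': array([-8.23874998e-04,  9.92333502e-01,  1.23586173e-01, -6.90998354e-06]), 'contact_force': array([-0.5211611 , -0.05879471,  0.36319082]), 'moment': array([-0.05479538,  0.00452818, -0.03212347]), 'gripper_force': 0.0, 'width': 0.08543003881274044}
```

View pics/scene0.png

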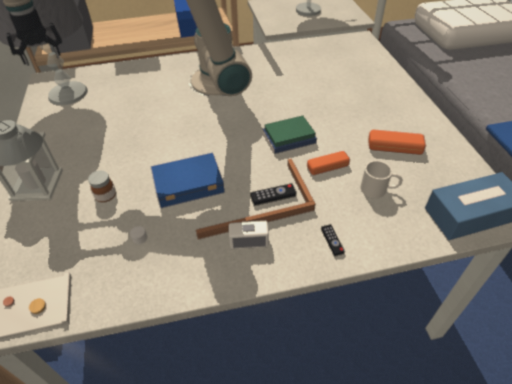

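View pics/top0.png

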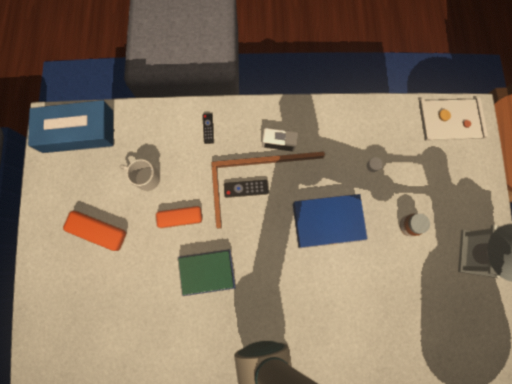

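The top view shows the long remote in the rail corner (246,188), and the inner corner of the rail near (218,167). The smaller case is outside the short rail (179,217), the box is at (330,220), the books at (207,272) and the tin at (376,164). The small remote (208,128) and the big case (94,230) are the decoys.

```bash
cat > h.py <<'E'
import numpy as np, cv2
from rig import readout, imaging, manip
def cast(n,uv,z):
    c=imaging.calibration(n); uv=np.asarray(uv,float).reshape(-1,1,2)
    q=cv2.undistortPoints(uv,c["intrinsics"],np.array(c["dist"]))[:,0]
    r=np.c_[q,np.ones(len(q))]@c["R"]; o=-c["R"].T@c["t"]
    return (o+r*((z-o[2])/r[:,2])[:,None])[:,:2]
def pix(n,X):
    c=imaging.calibration(n)
    return cv2.projectPoints(np.float64(X).reshape(-1,1,3),cv2.Rodrigues(c["R"])[0],c["t"],c["intrinsics"],np.array(c["dist"]))[0][:,0]
def points(n,d):
    v,u=np.mgrid[:384,:512]; c=imaging.calibration(n)
    q=cv2.undistortPoints(np.stack([u,v],-1).reshape(-1,1,2).astype(float),c["intrinsics"],np.array(c["dist"]))[:,0]
    P=np.c_[q,np.ones(len(q))]*d.reshape(-1,1)
    return ((P-c["t"])@c["R"]).reshape(384,512,3)
def mask(p,kind):
    h=cv2.cvtColor(p,cv2.COLOR_RGB2HSV).astype(int); H,S,V=h[...,0],h[...,1],h[...,2]
    return {"blue":(H>105)&(H<125)&(S>150)&(V>60),"orange":(H<12)&(S>190)&(V>120),"dark":(V<70),
     "brown":(H<14)&(S>110)&(V<150),"green":(H>60)&(H<95)&(S>90)}[kind]
def rect(n,p,kind,roi,z,X=None,zmin=None):
    m=np.zeros((384,512),bool); x0,y0,x1,y1=roi
    m[y0:y1,x0:x1]=mask(p,kind)[y0:y1,x0:x1]
    if X is not None: m&=X[...,2]>zmin
    cs,_=cv2.findContours(m.astype(np.uint8),0,2); c=max(cs,key=cv2.contourArea)
    w=cast(n,c.reshape(-1,2),z); (cx,cy),(a,b),t=cv2.minAreaRect((w*1000).astype(np.float32))
    if a>b: t-=90
    # long-axis angle relative to world y (deg)
    return (round(cx),round(cy)),(round(min(a,b),1),round(max(a,b),1)),round((t+90)%180-90,1),m
E
python3 - <<'E'
from h import *
f=np.load("top0.npz");p,d=f["p"],f["d"]; X=points("top",d)
vis=p.copy()
for k,kind,roi,z,zm in [("box","blue",(285,185,375,255),.05,.035),("case","orange",(150,200,210,235),.02,.012),("bigcase","orange",(55,200,135,260),.02,.012),
 ("remote","dark",(222,172,272,202),.02,.008),("books","green",(170,240,240,300),.044,.03),("rail","brown",(205,145,330,232),.03,.02)]:
    c,s,t,m=rect("top",p,kind,roi,z,X,zm); vis[m]=[255,0,255]
    print(k,c,s,t,"z",np.round(np.percentile(X[m][:,2],[5,50,95]),3), "xy med",np.round(np.median(X[m][:,:2],axis=0),3))
    if k=="rail":
        P=X[m]
        A=P[P[:,1]<P[:,1].max()-.04]; B=P[P[:,0]<P[:,0].max()-.04]
        for Q in(A,B):
            l=cv2.fitLine((Q[:,:2]).astype(np.float32),2,0,.01,.01).ravel(); print("line",l.round(4),"ext",Q.min(0).round(3),Q.max(0).round(3))
h=(X[...,2]>.02)&(X[...,2]<.1)
for nm,(x0,y0,x1,y1) in dict(tin=(360,150,388,175),clock=(258,122,300,152),candle=(400,205,432,240),mug=(120,150,158,190)).items():
    q=X[y0:y1,x0:x1][h[y0:y1,x0:x1]]; print(nm,np.percentile(q,3,axis=0).round(3),np.percentile(q,97,axis=0).round(3))
cv2.imwrite("pics/m0.png",cv2.resize(vis[100:310,140:440,::-1],None,fx=2.6,fy=2.6))
E
```

```text
box (561, -140) (0.0, 0.0) 0.0 z [0.051 0.051 0.051] xy med [ 0.561 -0.14 ]
case (568, 254) (41.1, 123.3) 6.5 z [0.03  0.033 0.036] xy med [0.566 0.25 ]
bigcase (533, 503) (59.8, 174.7) -22.4 z [0.041 0.045 0.048] xy med [0.531 0.491]
remote (648, 60) (38.7, 121.6) 3.2 z [0.016 0.019 0.022] xy med [0.648 0.054]Traceback (most recent call last):
  File "<stdin>", line 6, in <module>
  File "h.py", line 24, in rect
    cs,_=cv2.findContours(m.astype(np.uint8),0,2); c=max(cs,key=cv2.contourArea)
                                                     ~~~^^^^^^^^^^^^^^^^^^^^^^^^
ValueError: max() iterable argument is empty
```

```bash
python3 - <<'E'
from h import *
f=np.load("top0.npz");p,d=f["p"],f["d"]; 
h=cv2.cvtColor(p,cv2.COLOR_RGB2HSV)
for n,u,v in [("box",330,220),("box2",300,235),("boxL",355,205),("books",207,272),("rail",216,200),("rail2",240,161),("rail3",300,157),("tbl",330,280),("remote",246,188)]: print(n,h[v,u])
print((d==0).sum())
E
sed -i 's/(H>105)&(H<125)&(S>150)&(V>60)/(H>100)\&(H<130)\&(S>130)\&(V>25)/; s/(H>60)&(H<95)&(S>90)/(H>50)\&(H<100)\&(S>60)/' h.py
cat > m.py <<'E'
from h import *
f=np.load("top0.npz");p,d=f["p"],f["d"]; X=points("top",d)
vis=p.copy()
for k,kind,roi,z,zm in [("box","blue",(285,185,375,255),.05,.035),("case","orange",(150,200,210,235),.02,.012),
 ("remote","dark",(222,172,272,202),.02,.008),("books","green",(170,240,240,300),.044,.03),("rail","brown",(205,145,330,232),.03,.02)]:
    c,s,t,m=rect("top",p,kind,roi,z,X,zm); vis[m]=[255,0,255]
    print(k,c,s,t,"z",np.round(np.percentile(X[m][:,2],[5,50,95]),3), "xy med",np.round(np.median(X[m][:,:2],axis=0),3))
    if k=="rail":
        P=X[m]
        A=P[P[:,1]<P[:,1].max()-.04]; B=P[P[:,0]<P[:,0].max()-.04]
        for Q in(A,B):
            l=cv2.fitLine((Q[:,:2]).astype(np.float32),2,0,.01,.01).ravel(); print("line",l.round(4),"ext",Q.min(0).round(3),Q.max(0).round(3))
h=(X[...,2]>.02)&(X[...,2]<.1)
for nm,(x0,y0,x1,y1) in dict(tin=(360,150,388,175),clock=(258,122,300,152),candle=(400,205,432,240),mug=(120,150,158,190)).items():
    q=X[y0:y1,x0:x1][h[y0:y1,x0:x1]]; print(nm,np.percentile(q,3,axis=0).round(3),np.percentile(q,97,axis=0).round(3))
cv2.imwrite("pics/m0.png",cv2.resize(vis[100:310,140:440,::-1],None,fx=2.6,fy=2.6))
E
python3 m.py
```

```text
box [109 145 121]
box2 [109 129 111]
boxL [109 134 114]
books [55 85 99]
rail [ 11 166 169]
rail2 [ 11 162 151]
rail3 [ 11 144  83]
tbl [ 19  66 206]
remote [16 52 84]
810
box (548, -173) (119.6, 180.7) 4.7 z [0.046 0.049 0.052] xy med [ 0.551 -0.17 ]
case (568, 254) (41.1, 123.3) 6.5 z [0.03  0.033 0.036] xy med [0.566 0.25 ]
remote (648, 60) (38.7, 121.6) 3.2 z [0.016 0.019 0.022] xy med [0.648 0.054]
books (411, 173) (96.6, 135.9) 7.2 z [0.041 0.043 0.047] xy med [0.411 0.172]
rail (732, -18) (16.5, 302.7) 3.9 z [0.022 0.029 0.032] xy med [ 0.733 -0.021]
line [ 0.0899 -0.9959  0.7326 -0.0355] ext [ 0.446 -0.169  0.02 ] [0.749 0.116 1.048]
line [0.9759 0.2184 0.6207 0.1322] ext [0.446 0.042 0.02 ] [0.708 0.145 1.048]
tin [ 0.693 -0.339  0.021] [ 0.729 -0.305  0.033]
clock [ 0.761 -0.087  0.027] [0.811 0.007 0.063]
candle [ 0.5   -0.44   0.026] [ 0.554 -0.387  0.078]
mug [0.651 0.317 0.023] [0.722 0.407 0.081]
```

View pics/m0.png

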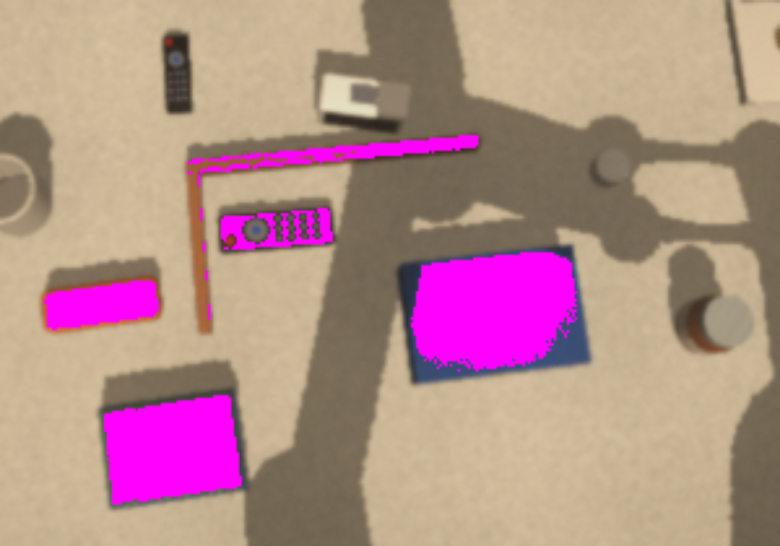

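The masks sit on the right objects, but the box (saturation) and rail (brightness) thresholds cut off parts. I'll loosen those two.

```bash
sed -i 's/(S>130)&(V>25)/(S>90)\&(V>25)/; s/(H<14)&(S>110)&(V<150)/(H<15)\&(S>115)\&(V<210)/' h.py
python3 - <<'E'
from h import *
f=np.load("top0.npz");p,d=f["p"],f["d"]; X=points("top",d)
print("box",rect("top",p,"blue",(285,185,375,255),.05,X,.03)[:3])
m=np.zeros((384,512),bool); r=np.s_[145:232,205:330]; m[r]=mask(p,"brown")[r]&(X[r][...,2]>.018)
m&=X[...,2]<.05
vu=np.argwhere(m)[:,::-1]; W=cast("top",vu,.03)
# mid line of each rail's upper face: iterate
for nm,sel,tol in (("long",W[W[:,1]<.08],0),("short",W[W[:,0]<.69],1)):
    i=0 if nm=="long" else 1
    for _ in range(3):
        k=np.polyfit(sel[:,1-i],sel[:,i],1); r_=sel[:,i]-np.polyval(k,sel[:,1-i]); sel=sel[abs(r_)<.012]
    print(nm,k.round(4),"resid pct",np.percentile(r_,[2,98]).round(4),"range",sel[:,1-i].min().round(3),sel[:,1-i].max().round(3))
E
```

```text
box ((547, -172), (125.1, 186.4), 5.3)
long [-0.072   0.7302] resid pct [-0.0078  0.0077] range -0.169 0.078
short [0.0731 0.0997] resid pct [-0.0066  0.0066] range 0.535 0.689
```

Rail corner is at about (0.713, 0.144) with yaw 0.0725, and the sizes match. Next, a planner that prints moves in tool units.

```bash
cat > plan.py <<'E'
# plan.py x y z toolY_angle [n] : prints rows (tool units) from the present pose to the target, straight line
import sys; from h import *; from scipy.spatial.transform import Rotation as Ro
s=readout.get_state(); P=s["position"]; w,x,y,z=s["ee_rot"]; R=Ro.from_quat([x,y,z,w])
a=[float(v) for v in sys.argv[1:]]; T=np.array(a[:3])
T_R=Ro.from_matrix(np.array([[-np.sin(a[3]),np.cos(a[3]),0],[np.cos(a[3]),np.sin(a[3]),0],[0,0,-1]]).T)
M=T_R.as_matrix(); 
M=np.c_[np.cross([np.cos(a[3]),np.sin(a[3]),0],[0,0,-1]),[np.cos(a[3]),np.sin(a[3]),0],[0,0,-1]]
rv=(R.inv()*Ro.from_matrix(M)).as_rotvec()
D=T-P; n=int(a[4]) if len(a)>4 else max(1,int(np.ceil(max(np.linalg.norm(D)/.045,np.linalg.norm(rv)/.1))))
print("t",round(s["clock"],2),"pos",P.round(4),"q6",s["qpos"][5].round(2),"w",round(s["width"],4),"F",s["contact_force"].round(1),"dist",np.linalg.norm(D).round(3),"rv",rv.round(3),"n",n)
for i in range(n):
    print((R.inv().apply(D/n)/.2).round(3).tolist(),(rv/n/.1).round(2).tolist()); R=R*Ro.from_rotvec(rv/n)
E
python3 plan.py .648 .060 .15 .056
```

```text
t 0.1 pos [ 0.141  -0.5571  0.3031] q6 -0.12 w 0.0854 F [-0.5 -0.1  0.4] dist 0.813 rv [-1.000e-03 -1.000e-03 -1.379e+00] n 19
[0.169, -0.125, 0.041] [-0.0, -0.0, -0.73]
[0.178, -0.112, 0.041] [-0.0, -0.0, -0.73]
[0.185, -0.099, 0.04] [-0.0, -0.0, -0.73]
[0.192, -0.085, 0.04] [-0.0, -0.0, -0.73]
[0.198, -0.071, 0.04] [-0.0, -0.0, -0.73]
[0.202, -0.056, 0.04] [-0.0, -0.0, -0.73]
[0.206, -0.042, 0.04] [-0.0, -0.0, -0.73]
[0.208, -0.027, 0.04] [-0.0, -0.0, -0.73]
[0.21, -0.011, 0.04] [-0.0, -0.0, -0.73]
[0.21, 0.004, 0.04] [-0.0, -0.0, -0.73]
[0.209, 0.019, 0.04] [-0.0, -0.0, -0.73]
[0.207, 0.034, 0.04] [-0.0, -0.0, -0.73]
[0.204, 0.049, 0.04] [-0.0, -0.0, -0.73]
[0.2, 0.064, 0.04] [-0.0, -0.0, -0.73]
[0.195, 0.078, 0.04] [-0.0, -0.0, -0.73]
[0.189, 0.092, 0.04] [-0.0, -0.0, -0.73]
[0.182, 0.106, 0.04] [-0.0, -0.0, -0.73]
[0.174, 0.118, 0.04] [-0.0, -0.0, -0.73]
[0.165, 0.131, 0.04] [-0.0, -0.0, -0.73]
```

servo_tool --moves '[{"dp": [0.17, -0.125, 0.04], "delta_rot": [0, 0, -0.73], "fingers": 0.8}, {"dp": [0.18, -0.11, 0.04], "delta_rot": [0, 0, -0.73], "fingers": 0.8}, {"dp": [0.185, -0.1, 0.04], "delta_rot": [0, 0, -0.73], "fingers": 0.8}, {"dp": [0.19, -0.085, 0.04], "delta_rot": [0, 0, -0.73], "fingers": 0.8}, {"dp": [0.2, -0.07, 0.04], "delta_rot": [0, 0, -0.73], "fingers": 0.8}]' --force 40

```text
clock: 0.6
position: [0.2756, -0.3936, 0.2633]
ee_rot: [-0.0, 0.953, 0.303, 0.0]
contact_force: [-0.3, -0.3, -0.3]
width: 0.0681
gripper_force: 0.0
```

servo_tool --moves '[{"dp": [0.2, -0.055, 0.04], "delta_rot": [0, 0, -0.73], "fingers": 0.8}, {"dp": [0.205, -0.04, 0.04], "delta_rot": [0, 0, -0.73], "fingers": 0.8}, {"dp": [0.21, -0.025, 0.04], "delta_rot": [0, 0, -0.73], "fingers": 0.8}, {"dp": [0.21, -0.01, 0.04], "delta_rot": [0, 0, -0.73], "fingers": 0.8}, {"dp": [0.21, 0.005, 0.04], "delta_rot": [0, 0, -0.73], "fingers": 0.8}]'

```text
clock: 1.1
position: [0.4093, -0.2321, 0.2234]
ee_rot: [-0.0, 0.882, 0.471, -0.0]
contact_force: [0.6, -0.5, -0.1]
width: 0.0683
gripper_force: 0.0
```

servo_tool --moves '[{"dp": [0.21, 0.02, 0.04], "delta_rot": [0, 0, -0.73], "fingers": 0.8}, {"dp": [0.205, 0.035, 0.04], "delta_rot": [0, 0, -0.73], "fingers": 0.8}, {"dp": [0.205, 0.05, 0.04], "delta_rot": [0, 0, -0.73], "fingers": 0.8}, {"dp": [0.2, 0.065, 0.04], "delta_rot": [0, 0, -0.73], "fingers": 0.8}, {"dp": [0.195, 0.08, 0.04], "delta_rot": [0, 0, -0.73], "fingers": 0.8}]'

```text
clock: 1.6
position: [0.5428, -0.0697, 0.1832]
ee_rot: [-0.0, 0.782, 0.623, -0.0]
contact_force: [0.4, -1.2, -0.3]
width: 0.0682
gripper_force: 0.0
```

servo_tool --moves '[{"dp": [0.19, 0.09, 0.04], "delta_rot": [0, 0, -0.73], "fingers": 0.8}, {"dp": [0.18, 0.105, 0.04], "delta_rot": [0, 0, -0.73], "fingers": 0.8}, {"dp": [0.175, 0.12, 0.04], "delta_rot": [0, 0, -0.73], "fingers": 0.8}, {"dp": [0.165, 0.13, 0.04], "delta_rot": [0, 0, -0.73], "fingers": 0.8}, {"dp": [0, 0, 0], "delta_rot": [0, 0, 0], "fingers": 0.8}]'

```text
clock: 2.1
position: [0.6501, 0.0637, 0.15]
ee_rot: [-0.0, 0.682, 0.731, 0.001]
contact_force: [-0.5, 0.2, 0.1]
width: 0.0681
gripper_force: 0.0
```

```bash
python3 plan.py .648 .060 .076 .056
```

```text
t 2.1 pos [0.6501 0.0637 0.15  ] q6 -0.08 w 0.0681 F [-0.5  0.2  0.1] dist 0.074 rv [ 0.001 -0.002  0.013] n 2
[-0.009, -0.006, 0.185] [0.0, -0.01, 0.06]
[-0.009, -0.006, 0.185] [0.0, -0.01, 0.06]
```

servo_tool --moves '[{"dp": [-0.01, -0.005, 0.14], "delta_rot": [0, 0, 0.06], "fingers": 0.8}, {"dp": [-0.008, -0.005, 0.14], "delta_rot": [0, 0, 0.07], "fingers": 0.8}, {"dp": [0, 0, 0.09], "delta_rot": [0, 0, 0], "fingers": 0.8}, {"dp": [0, 0, 0], "delta_rot": [0, 0, 0], "fingers": 0.8}, {"dp": [0, 0, 0], "delta_rot": [0, 0, 0], "fingers": 0.2}]'

```text
clock: 2.6
position: [0.6457, 0.0554, 0.0779]
ee_rot: [-0.0, 0.689, 0.725, -0.0]
contact_force: [0.0, 0.1, 0.0]
width: 0.0555
gripper_force: 0.0
```

servo_tool --moves '[{"dp": [0, 0, 0], "delta_rot": [0, 0, 0], "fingers": 0.2}, {"dp": [0, 0, 0], "delta_rot": [0, 0, 0], "fingers": 0.2}, {"dp": [0, 0, 0], "delta_rot": [0, 0, 0], "fingers": 0.2}, {"dp": [0, 0, 0], "delta_rot": [0, 0, 0], "fingers": 0.2}]'

```text
clock: 3.0
position: [0.6468, 0.0557, 0.0795]
ee_rot: [0.001, 0.689, 0.725, 0.001]
contact_force: [-0.0, -0.5, 6.2]
width: 0.0409
gripper_force: 42.2
```

servo_tool --moves '[{"dp": [0, 0, -0.1], "delta_rot": [0, 0, 0], "fingers": 0.2}, {"dp": [0, 0, -0.2], "delta_rot": [0, 0, 0], "fingers": 0.2}, {"dp": [0, 0, -0.2], "delta_rot": [0, 0, 0], "fingers": 0.2}, {"dp": [0, 0, -0.1], "delta_rot": [0, 0, 0], "fingers": 0.2}]'

```text
clock: 3.4
position: [0.6469, 0.056, 0.2014]
ee_rot: [0.002, 0.689, 0.725, 0.002]
contact_force: [0.4, -0.4, -1.1]
width: 0.0414
gripper_force: 41.4
```

```bash
python3 plan.py .585 -.1685 .175 .092;python3 -c "
from h import *
for n in('scene','top'):
    p,d=imaging.get_image(n); cv2.imwrite(f'pics/{n}1.png',p[:,:,::-1])
a=cv2.imread('pics/scene1.png')[120:260,130:350]; cv2.imwrite('pics/s1.png',cv2.resize(a,None,fx=3,fy=3))"
```

```text
t 3.4 pos [0.6469 0.056  0.2014] q6 -0.07 w 0.0414 F [ 0.4 -0.4 -1.1] dist 0.234 rv [ 0.005  0.    -0.041] n 6
[-0.184, -0.061, 0.022] [0.01, 0.0, -0.07]
[-0.184, -0.062, 0.022] [0.01, 0.0, -0.07]
[-0.183, -0.064, 0.022] [0.01, 0.0, -0.07]
[-0.183, -0.065, 0.022] [0.01, 0.0, -0.07]
[-0.182, -0.066, 0.022] [0.01, 0.0, -0.07]
[-0.182, -0.067, 0.022] [0.01, 0.0, -0.07]
```

View pics/s1.png

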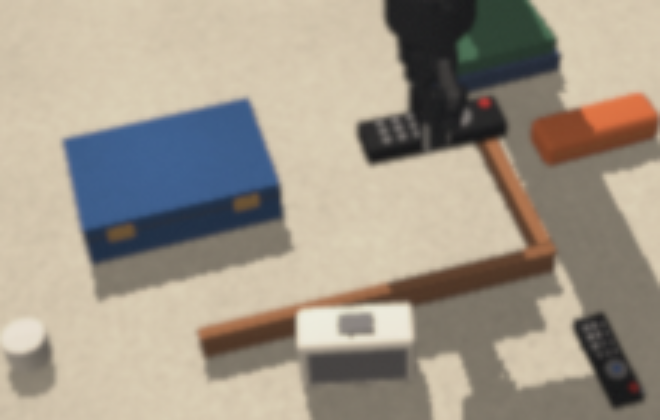

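The remote is held level (41 mm wide, crop centre 430,130) and the corner is clear. Now I'll put it on the back half of the lid.

servo_tool --moves '[{"dp": [-0.185, -0.06, 0], "delta_rot": [0.01, 0, -0.07], "fingers": 0.2}, {"dp": [-0.185, -0.06, 0], "delta_rot": [0.01, 0, -0.07], "fingers": 0.2}, {"dp": [-0.185, -0.065, 0], "delta_rot": [0.01, 0, -0.07], "fingers": 0.2}, {"dp": [-0.185, -0.065, 0], "delta_rot": [0.01, 0, -0.07], "fingers": 0.2}, {"dp": [-0.185, -0.065, 0.02], "delta_rot": [0.01, 0, -0.07], "fingers": 0.2}]'

```text
clock: 4.0
position: [0.5936, -0.1338, 0.1922]
ee_rot: [-0.003, 0.676, 0.737, -0.002]
contact_force: [-0.2, -0.3, -1.2]
width: 0.041
gripper_force: 41.4
```

servo_tool --moves '[{"dp": [-0.19, -0.065, 0.1], "delta_rot": [0, 0, -0.07], "fingers": 0.2}, {"dp": [0, 0, 0.1], "delta_rot": [0, 0, 0], "fingers": 0.2}, {"dp": [0, 0, 0], "delta_rot": [0, 0, 0], "fingers": 0.2}]'

```text
clock: 4.3
position: [0.5818, -0.1718, 0.1494]
ee_rot: [-0.007, 0.674, 0.738, -0.003]
contact_force: [-0.9, -0.6, -1.1]
width: 0.0406
gripper_force: 41.3
```

```bash
python3 plan.py .585 -.1725 .1295 .092 2
```

```text
t 4.3 pos [ 0.5818 -0.1718  0.1494] q6 -0.49 w 0.0406 F [-0.9 -0.6 -1.1] dist 0.02 rv [-0.014 -0.005 -0.001] n 2
[-0.003, 0.009, 0.05] [-0.07, -0.03, -0.01]
[-0.002, 0.008, 0.05] [-0.07, -0.03, -0.01]
```

servo_tool --moves '[{"dp": [-0.003, 0.008, 0.045], "delta_rot": [-0.07, -0.03, 0], "fingers": 0.2}, {"dp": [-0.002, 0.008, 0.045], "delta_rot": [-0.07, -0.03, 0], "fingers": 0.2}, {"dp": [0, 0, 0.01], "delta_rot": [0, 0, 0], "fingers": 0.2}, {"dp": [0, 0, 0], "delta_rot": [0, 0, 0], "fingers": 0.2}]'

```text
clock: 4.7
position: [0.5885, -0.1717, 0.1338]
ee_rot: [0.005, 0.673, 0.74, 0.001]
contact_force: [0.6, -0.9, -0.9]
width: 0.0409
gripper_force: 41.3
```

servo_tool --moves '[{"dp": [0, 0, 0], "delta_rot": [0, 0, 0], "fingers": 0.65}, {"dp": [0, 0, 0], "delta_rot": [0, 0, 0], "fingers": 0.65}, {"dp": [0, 0, 0], "delta_rot": [0, 0, 0], "fingers": 0.65}, {"dp": [0, 0, -0.15], "delta_rot": [0, 0, 0], "fingers": 0.65}, {"dp": [0, 0, -0.2], "delta_rot": [0, 0, 0], "fingers": 0.65}]'

```text
clock: 5.2
position: [0.5865, -0.1717, 0.203]
ee_rot: [0.003, 0.674, 0.739, 0.0]
contact_force: [-0.9, -0.2, 0.1]
width: 0.0551
gripper_force: 0.0
```

```bash
python3 plan.py .53 .02 .26 .4 | head -1;python3 -c "
from h import *
p,d=imaging.get_image('scene'); cv2.imwrite('pics/s2.png',cv2.resize(p[100:260,110:350,::-1],None,fx=3,fy=3))"
```

```text
t 5.2 pos [ 0.5865 -0.1717  0.203 ] q6 -0.49 w 0.0551 F [-0.9 -0.2  0.1] dist 0.208 rv [ 0.004  0.004 -0.307] n 5
```

View pics/s2.png

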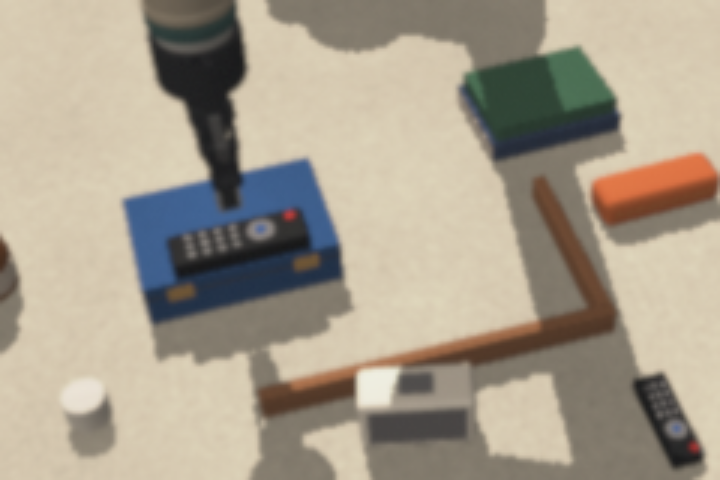

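The remote lies flat on the back half of the lid at (240,240) in the crop, and the corner is empty. Next I'll swing round in front of the box with the fingers spread along its front face.

```bash
cat > rf.py <<'E'
# rf.py X Y Z ang n : rail-frame mm -> plan
import sys,subprocess,numpy as np
X,Y=float(sys.argv[1])/1e3,float(sys.argv[2])/1e3; a=.0725
x=.7127+X*np.cos(a)-Y*np.sin(a); y=.1444+X*np.sin(a)+Y*np.cos(a)
print(round(x,4),round(y,4)); subprocess.run(["python3","plan.py",str(x),str(y),sys.argv[3],str(float(sys.argv[4])+a)]+sys.argv[5:])
E
python3 rf.py -290 -304 .22 -1.571
```

```text
t 5.25 pos [ 0.5903 -0.1732  0.2117] q6 -0.49 w 0.0554 F [ 2.7 -0.5  3.6] dist 0.145 rv [ 0.023 -0.006  1.592] n 16
[0.002, -0.045, -0.003] [0.01, -0.0, 0.99]
[-0.002, -0.045, -0.003] [0.01, -0.0, 0.99]
[-0.007, -0.045, -0.003] [0.01, -0.0, 0.99]
[-0.011, -0.044, -0.003] [0.01, -0.0, 0.99]
[-0.016, -0.043, -0.003] [0.01, -0.0, 0.99]
[-0.02, -0.041, -0.003] [0.01, -0.0, 0.99]
[-0.024, -0.039, -0.003] [0.01, -0.0, 0.99]
[-0.027, -0.036, -0.003] [0.01, -0.0, 0.99]
[-0.031, -0.033, -0.003] [0.01, -0.0, 0.99]
[-0.034, -0.03, -0.003] [0.01, -0.0, 0.99]
[-0.037, -0.026, -0.003] [0.01, -0.0, 0.99]
[-0.039, -0.023, -0.003] [0.01, -0.0, 0.99]
[-0.041, -0.019, -0.003] [0.01, -0.0, 0.99]
[-0.043, -0.014, -0.003] [0.01, -0.0, 0.99]
[-0.044, -0.01, -0.003] [0.01, -0.0, 0.99]
[-0.045, -0.006, -0.003] [0.01, -0.0, 0.99]
0.4455 -0.1798
```

servo_tool --moves '[{"dp": [0, -0.045, 0], "delta_rot": [0, 0, 1], "fingers": 1}, {"dp": [0, -0.045, 0], "delta_rot": [0, 0, 1], "fingers": 1}, {"dp": [-0.007, -0.045, 0], "delta_rot": [0, 0, 1], "fingers": 1}, {"dp": [-0.01, -0.045, 0], "delta_rot": [0, 0, 1], "fingers": 1}, {"dp": [-0.015, -0.043, 0], "delta_rot": [0, 0, 1], "fingers": 1}]'

```text
clock: 5.75
position: [0.5421, -0.1739, 0.2041]
ee_rot: [0.005, 0.837, 0.548, 0.003]
contact_force: [-0.9, 0.6, 0.2]
width: 0.0854
gripper_force: 0.0
```

servo_tool --moves '[{"dp": [-0.02, -0.04, 0], "delta_rot": [0, 0, 1], "fingers": 1}, {"dp": [-0.025, -0.04, 0], "delta_rot": [0, 0, 1], "fingers": 1}, {"dp": [-0.027, -0.035, 0], "delta_rot": [0, 0, 1], "fingers": 1}, {"dp": [-0.03, -0.033, 0], "delta_rot": [0, 0, 1], "fingers": 1}, {"dp": [-0.035, -0.03, 0], "delta_rot": [0, 0, 1], "fingers": 1}]'

```text
clock: 6.25
position: [0.4969, -0.1761, 0.2037]
ee_rot: [0.004, 0.946, 0.324, 0.004]
contact_force: [0.6, 0.2, 0.2]
width: 0.0854
gripper_force: 0.0
```

servo_tool --moves '[{"dp": [-0.037, -0.025, 0], "delta_rot": [0, 0, 1], "fingers": 1}, {"dp": [-0.04, -0.023, 0], "delta_rot": [0, 0, 1], "fingers": 1}, {"dp": [-0.04, -0.02, 0], "delta_rot": [0, 0, 1], "fingers": 1}, {"dp": [-0.043, -0.015, 0], "delta_rot": [0, 0, 1], "fingers": 1}, {"dp": [-0.045, -0.01, 0], "delta_rot": [0, 0, 0.9], "fingers": 1}]'

```text
clock: 6.75
position: [0.4515, -0.1778, 0.2033]
ee_rot: [0.003, 0.996, 0.085, 0.005]
contact_force: [-0.7, 0.0, 0.2]
width: 0.0851
gripper_force: 0.0
```

servo_tool --moves '[{"dp": [-0.045, -0.005, 0], "delta_rot": [0, 0, 0.9], "fingers": 1}, {"dp": [0, 0, 0], "delta_rot": [0, 0, 0], "fingers": 1}]'

```text
clock: 6.95
position: [0.4417, -0.1781, 0.2031]
ee_rot: [0.003, 0.999, 0.042, 0.005]
contact_force: [0.4, 0.0, -0.5]
width: 0.0856
gripper_force: 0.0
```

```bash
python3 rf.py -290 -304 .10 -1.571 4
```

```text
t 6.95 pos [ 0.4417 -0.1781  0.2031] q6 0.96 w 0.0856 F [ 0.4  0.  -0.5] dist 0.103 rv [ 0.006 -0.009  0.011] n 4
[0.003, 0.002, 0.129] [0.01, -0.02, 0.03]
[0.004, 0.002, 0.129] [0.01, -0.02, 0.03]
[0.004, 0.002, 0.129] [0.01, -0.02, 0.03]
[0.004, 0.002, 0.129] [0.01, -0.02, 0.03]
0.4455 -0.1798
```

servo_tool --moves '[{"dp": [0.004, 0.002, 0.13], "delta_rot": [0.01, -0.02, 0.03], "fingers": 1}, {"dp": [0.004, 0.002, 0.13], "delta_rot": [0.01, -0.02, 0.03], "fingers": 1}, {"dp": [0.004, 0.002, 0.13], "delta_rot": [0.01, -0.02, 0.03], "fingers": 1}, {"dp": [0.004, 0.002, 0.13], "delta_rot": [0.01, -0.02, 0.03], "fingers": 1}, {"dp": [0.05, 0, 0], "delta_rot": [0, 0, 0], "fingers": 1}]'

```text
clock: 7.45
position: [0.4546, -0.1781, 0.0962]
ee_rot: [-0.001, 0.999, 0.036, -0.003]
contact_force: [-0.5, 0.6, -0.3]
width: 0.0854
gripper_force: 0.0
```

servo_tool --moves '[{"dp": [0.04, 0, 0], "delta_rot": [0, 0, 0], "fingers": 1}, {"dp": [0.04, 0, 0], "delta_rot": [0, 0, 0], "fingers": 1}, {"dp": [0.05, 0, 0], "delta_rot": [0, 0, 0], "fingers": 1}, {"dp": [0.06, 0, 0], "delta_rot": [0, 0, 0], "fingers": 1}, {"dp": [0.06, 0, 0], "delta_rot": [0, 0, 0], "fingers": 1}]'

```text
clock: 7.95
position: [0.5066, -0.1754, 0.0998]
ee_rot: [0.001, 0.999, 0.036, 0.0]
contact_force: [-5.6, -0.7, 2.4]
width: 0.0853
gripper_force: 2.6
```

servo_tool --moves '[{"dp": [0.06, 0, 0], "delta_rot": [0, 0, 0], "fingers": 1}, {"dp": [0.06, 0, 0], "delta_rot": [0, 0, 0], "fingers": 1}, {"dp": [0.06, 0, 0], "delta_rot": [0, 0, 0], "fingers": 1}, {"dp": [0.03, 0, 0], "delta_rot": [0, 0, 0], "fingers": 1}, {"dp": [0.01, 0, 0], "delta_rot": [0, 0, 0], "fingers": 1}]'

```text
clock: 8.45
position: [0.5509, -0.1725, 0.0995]
ee_rot: [0.001, 0.999, 0.036, 0.0]
contact_force: [-6.7, -1.7, 4.3]
width: 0.0855
gripper_force: 3.2
```

servo_tool --moves '[{"dp": [-0.05, 0, 0], "delta_rot": [0, 0, 0], "fingers": 1}, {"dp": [-0.1, 0, 0], "delta_rot": [0, 0, 0], "fingers": 1}, {"dp": [-0.1, 0, -0.15], "delta_rot": [0, 0, 0], "fingers": 1}, {"dp": [-0.1, 0, -0.2], "delta_rot": [0, 0, 0], "fingers": 1}, {"dp": [-0.1, 0, -0.15], "delta_rot": [0, 0, 0], "fingers": 1}]'

```text
clock: 8.95
position: [0.4605, -0.1791, 0.2007]
ee_rot: [0.002, 0.999, 0.036, 0.002]
contact_force: [1.6, -0.8, 0.0]
width: 0.0858
gripper_force: 0.0
```

```bash
cat > box.py <<'E'
from h import *
import sys
# box pose in rail frame: side/upper edges of lid via fitted lines, lid region by height and blue
a=.0725; Rr=np.array([[np.cos(a),np.sin(a)],[-np.sin(a),np.cos(a)]])
p,d=imaging.get_image("top"); X=points("top",d)
def show(k,z,zlo,zhi,roi):
    m=mask(p,k)&(X[...,2]>zlo)&(X[...,2]<zhi); w=X[...,:2]; q=((w-[.7127,.1444])@Rr.T)
    m&=(q[...,0]>roi[0])&(q[...,0]<roi[1])&(q[...,1]>roi[2])&(q[...,1]<roi[3])
    cs,_=cv2.findContours(m.astype(np.uint8),0,2); c=np.vstack([c for c in cs if cv2.contourArea(c)>20])
    W=(cast("top",c.reshape(-1,2),z)-[.7127,.1444])@Rr.T*1000
    r=cv2.minAreaRect(W.astype(np.float32)); t=r[2]; t=(t+45)%90-45
    print(k,"centre",np.round(r[0],1),"size",np.round(r[1],1),"yaw rel rail deg",round(t,2)); return m
show("blue",.05,.035,.065,(-.4,.05,-.5,.05))
if len(sys.argv)>1: cv2.imwrite(sys.argv[1],p[:,:,::-1])
E
python3 box.py pics/t3.png; python3 plan.py .5 -.3 .2 .07 | head -1
```

```text
blue centre [-110.  -304.8] size [185.5 126.7] yaw rel rail deg -0.1
t 9.0 pos [ 0.4591 -0.1796  0.2048] q6 0.99 w 0.0853 F [-2.2 -0.5  2.3] dist 0.127 rv [ 0.011 -0.    -1.569] n 16
```

The box is square at (-110, -305) in the rail frame. Now round to its right end.

```bash
python3 rf.py -112 -430 .2 0
```

```text
t 9.0 pos [ 0.4591 -0.1796  0.2048] q6 0.99 w 0.0853 F [-2.2 -0.5  2.3] dist 0.207 rv [ 0.011 -0.    -1.572] n 16
[0.051, 0.039, 0.002] [0.01, -0.0, -0.98]
[0.047, 0.044, 0.002] [0.01, -0.0, -0.98]
[0.043, 0.048, 0.002] [0.01, -0.0, -0.98]
[0.038, 0.052, 0.002] [0.01, -0.0, -0.98]
[0.033, 0.056, 0.002] [0.01, -0.0, -0.98]
[0.027, 0.059, 0.002] [0.01, -0.0, -0.98]
[0.021, 0.061, 0.002] [0.01, -0.0, -0.98]
[0.015, 0.063, 0.002] [0.01, -0.0, -0.98]
[0.009, 0.064, 0.002] [0.01, -0.0, -0.98]
[0.002, 0.065, 0.002] [0.01, -0.0, -0.98]
[-0.004, 0.064, 0.002] [0.01, -0.0, -0.98]
[-0.01, 0.064, 0.002] [0.01, -0.0, -0.98]
[-0.016, 0.062, 0.002] [0.01, -0.0, -0.98]
[-0.023, 0.061, 0.002] [0.01, -0.0, -0.98]
[-0.028, 0.058, 0.002] [0.01, -0.0, -0.98]
[-0.034, 0.055, 0.002] [0.01, -0.0, -0.98]
0.6321 -0.2926
```

servo_tool --moves '[{"dp": [0.05, 0.04, 0], "delta_rot": [0.01, 0, -0.98], "fingers": 0.9}, {"dp": [0.047, 0.044, 0], "delta_rot": [0.01, 0, -0.98], "fingers": 0.9}, {"dp": [0.043, 0.048, 0], "delta_rot": [0.01, 0, -0.98], "fingers": 0.9}, {"dp": [0.038, 0.052, 0], "delta_rot": [0.01, 0, -0.98], "fingers": 0.9}, {"dp": [0.033, 0.056, 0], "delta_rot": [0.01, 0, -0.98], "fingers": 0.9}]'

```text
clock: 9.5
position: [0.5151, -0.2146, 0.199]
ee_rot: [-0.001, 0.96, 0.279, 0.001]
contact_force: [-0.4, -0.2, 0.2]
width: 0.0765
gripper_force: 0.0
```

servo_tool --moves '[{"dp": [0.027, 0.059, 0], "delta_rot": [0.01, 0, -0.98], "fingers": 0.9}, {"dp": [0.02, 0.06, 0], "delta_rot": [0.01, 0, -0.98], "fingers": 0.9}, {"dp": [0.015, 0.063, 0], "delta_rot": [0.01, 0, -0.98], "fingers": 0.9}, {"dp": [0.01, 0.064, 0], "delta_rot": [0.01, 0, -0.98], "fingers": 0.9}, {"dp": [0, 0.065, 0], "delta_rot": [0.01, 0, -0.98], "fingers": 0.9}]'

```text
clock: 10.0
position: [0.569, -0.2502, 0.1986]
ee_rot: [-0.003, 0.864, 0.504, 0.001]
contact_force: [-0.1, -0.5, -0.3]
width: 0.0768
gripper_force: 0.0
```

servo_tool --moves '[{"dp": [-0.005, 0.064, 0], "delta_rot": [0.01, 0, -0.98], "fingers": 0.9}, {"dp": [-0.01, 0.064, 0], "delta_rot": [0.01, 0, -0.98], "fingers": 0.9}, {"dp": [-0.016, 0.062, 0], "delta_rot": [0.01, 0, -0.98], "fingers": 0.9}, {"dp": [-0.023, 0.06, 0], "delta_rot": [0.01, 0, -0.98], "fingers": 0.9}, {"dp": [-0.028, 0.058, 0], "delta_rot": [0.01, 0, -0.98], "fingers": 0.9}]'

```text
clock: 10.5
position: [0.6226, -0.2857, 0.1979]
ee_rot: [-0.005, 0.716, 0.698, 0.0]
contact_force: [0.6, 0.3, 0.1]
width: 0.0772
gripper_force: 0.0
```

servo_tool --moves '[{"dp": [-0.034, 0.055, 0], "delta_rot": [0, 0, -0.98], "fingers": 0.9}, {"dp": [0, 0, 0], "delta_rot": [0, 0, 0], "fingers": 0.9}]'

```text
clock: 10.7
position: [0.6341, -0.2934, 0.1976]
ee_rot: [-0.004, 0.683, 0.731, 0.0]
contact_force: [-0.1, 0.1, 0.2]
width: 0.0772
gripper_force: 0.0
```

```bash
python3 rf.py -112 -430 .1 0 4
```

```text
t 10.7 pos [ 0.6341 -0.2934  0.1976] q6 -0.6 w 0.0772 F [-0.1  0.1  0.2] dist 0.098 rv [-0.005 -0.007 -0.004] n 4
[0.0, -0.002, 0.122] [-0.01, -0.02, -0.01]
[0.001, -0.002, 0.122] [-0.01, -0.02, -0.01]
[0.001, -0.002, 0.122] [-0.01, -0.02, -0.01]
[0.001, -0.002, 0.122] [-0.01, -0.02, -0.01]
0.6321 -0.2926
```

servo_tool --moves '[{"dp": [0, -0.002, 0.12], "delta_rot": [-0.01, -0.02, -0.01], "fingers": 0.9}, {"dp": [0, -0.002, 0.12], "delta_rot": [-0.01, -0.02, -0.01], "fingers": 0.9}, {"dp": [0, -0.002, 0.12], "delta_rot": [-0.01, -0.02, -0.01], "fingers": 0.9}, {"dp": [0, -0.002, 0.12], "delta_rot": [-0.01, -0.02, -0.01], "fingers": 0.9}, {"dp": [0.05, 0, 0], "delta_rot": [0, 0, 0], "fingers": 0.9}]'

```text
clock: 11.2
position: [0.6271, -0.2813, 0.0983]
ee_rot: [-0.005, 0.682, 0.731, -0.002]
contact_force: [-0.4, 1.0, -0.1]
width: 0.0766
gripper_force: 0.0
```

servo_tool --moves '[{"dp": [0.04, 0, 0], "delta_rot": [0, 0, 0], "fingers": 0.9}, {"dp": [0.05, 0, 0], "delta_rot": [0, 0, 0], "fingers": 0.9}, {"dp": [0.06, 0, 0], "delta_rot": [0, 0, 0], "fingers": 0.9}, {"dp": [0.07, 0, 0], "delta_rot": [0, 0, 0], "fingers": 0.9}, {"dp": [0.07, 0, 0], "delta_rot": [0, 0, 0], "fingers": 0.9}]'

```text
clock: 11.7
position: [0.6262, -0.2238, 0.1035]
ee_rot: [0.0, 0.681, 0.733, -0.001]
contact_force: [0.4, -5.4, 2.5]
width: 0.0768
gripper_force: 2.6
```

servo_tool --moves '[{"dp": [0.07, 0, 0], "delta_rot": [0, 0, 0], "fingers": 0.9}, {"dp": [0.07, 0, 0], "delta_rot": [0, 0, 0], "fingers": 0.9}, {"dp": [0.07, 0, 0], "delta_rot": [0, 0, 0], "fingers": 0.9}, {"dp": [0.07, 0, 0], "delta_rot": [0, 0, 0], "fingers": 0.9}, {"dp": [0.07, 0, 0], "delta_rot": [0, 0, 0], "fingers": 0.9}]'

```text
clock: 12.2
position: [0.6211, -0.154, 0.1035]
ee_rot: [0.0, 0.681, 0.733, -0.001]
contact_force: [1.0, -5.5, 3.3]
width: 0.0768
gripper_force: 2.8
```

servo_tool --moves '[{"dp": [0.07, 0, 0], "delta_rot": [0, 0, 0], "fingers": 0.9}, {"dp": [0.07, 0, 0], "delta_rot": [0, 0, 0], "fingers": 0.9}, {"dp": [0.07, 0, 0], "delta_rot": [0, 0, 0], "fingers": 0.9}, {"dp": [0.05, 0, 0], "delta_rot": [0, 0, 0], "fingers": 0.9}, {"dp": [0.02, 0, 0], "delta_rot": [0, 0, 0], "fingers": 0.9}]'

```text
clock: 12.7
position: [0.6166, -0.0975, 0.1031]
ee_rot: [-0.0, 0.68, 0.733, -0.001]
contact_force: [0.9, -5.4, 3.6]
width: 0.0771
gripper_force: 3.0
```

```bash
python3 rf.py -112 -201 .1 0 4; python3 box.py pics/t4.png
```

```text
t 12.7 pos [ 0.6166 -0.0975  0.1031] q6 -0.34 w 0.0771 F [ 0.9 -5.4  3.6] dist 0.033 rv [-0.002  0.001  0.002] n 4
[0.042, 0.002, 0.004] [-0.01, 0.0, 0.0]
[0.042, 0.002, 0.004] [-0.01, 0.0, 0.0]
[0.042, 0.002, 0.004] [-0.01, 0.0, 0.0]
[0.042, 0.002, 0.004] [-0.01, 0.0, 0.0]
0.6156 -0.0642
blue centre [-108.6 -123.7] size [128.  174.7] yaw rel rail deg 0.02
```

View pics/t4.png

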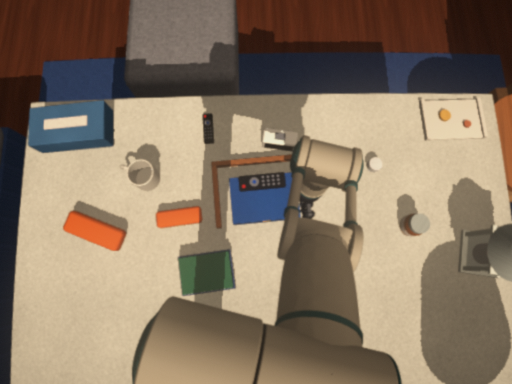

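The arm hides the box's right edge. The visible left edge is about 34 mm short of the short rail, and the remote is riding well (262,181). I'll keep pushing, slower towards contact.

servo_tool --moves '[{"dp": [0.04, 0, 0], "delta_rot": [0, 0, 0], "fingers": 0.9}, {"dp": [0.04, 0, 0], "delta_rot": [0, 0, 0], "fingers": 0.9}, {"dp": [0.04, 0, 0], "delta_rot": [0, 0, 0], "fingers": 0.9}, {"dp": [0.03, 0, 0], "delta_rot": [0, 0, 0], "fingers": 0.9}, {"dp": [0.01, 0, 0], "delta_rot": [0, 0, 0], "fingers": 0.9}]'

```text
clock: 13.25
position: [0.6142, -0.0666, 0.1025]
ee_rot: [-0.001, 0.681, 0.733, -0.001]
contact_force: [-0.3, -6.5, 4.9]
width: 0.0771
gripper_force: 3.2
```

servo_tool --moves '[{"dp": [0.01, 0, 0], "delta_rot": [0, 0, 0], "fingers": 0.9}, {"dp": [0.01, 0, 0], "delta_rot": [0, 0, 0], "fingers": 0.9}]'

```text
clock: 13.45
position: [0.614, -0.0633, 0.1025]
ee_rot: [-0.001, 0.681, 0.733, -0.002]
contact_force: [0.7, -6.7, 4.6]
width: 0.0768
gripper_force: 3.1
```

```bash
python3 rf.py -112 -201 .1 0 1; python3 box.py
```

```text
t 13.45 pos [ 0.614  -0.0633  0.1025] q6 -0.29 w 0.0768 F [ 0.7 -6.7  4.6] dist 0.003 rv [-0.003  0.001  0.001] n 1
[-0.005, 0.008, 0.013] [-0.03, 0.01, 0.01]
0.6156 -0.0642
blue centre [-117.  -100.1] size [180.8 124.4] yaw rel rail deg -4.55
```

servo_tool --moves '[{"dp": [0.01, 0, 0], "delta_rot": [0, 0, 0], "fingers": 0.9}, {"dp": [0.01, 0, 0], "delta_rot": [0, 0, 0], "fingers": 0.9}]'

```text
clock: 13.7
position: [0.6139, -0.0627, 0.1026]
ee_rot: [0.002, 0.68, 0.733, -0.004]
contact_force: [-0.0, -20.1, 3.3]
width: 0.0769
gripper_force: 9.9
```

servo_tool --moves '[{"dp": [0.01, 0, 0], "delta_rot": [0, 0, 0], "fingers": 0.9}, {"dp": [0.01, 0, 0], "delta_rot": [0, 0, 0], "fingers": 0.9}]'

```text
clock: 13.9
position: [0.6138, -0.0621, 0.1027]
ee_rot: [0.004, 0.68, 0.733, -0.006]
contact_force: [-1.0, -28.9, 2.0]
width: 0.0772
gripper_force: 15.1
```

Force rises to 29 N, so the box is seated on the short rail. I'll back off and go to the front.

servo_tool --moves '[{"dp": [-0.05, 0, 0], "delta_rot": [0, 0, 0], "fingers": 0.9}, {"dp": [-0.1, 0, 0], "delta_rot": [0, 0, 0], "fingers": 0.9}, {"dp": [-0.1, 0, -0.15], "delta_rot": [0, 0, 0], "fingers": 0.9}, {"dp": [0, 0, -0.2], "delta_rot": [0, 0, 0], "fingers": 0.9}, {"dp": [0, 0, -0.15], "delta_rot": [0, 0, 0], "fingers": 0.9}]'

```text
clock: 14.4
position: [0.6165, -0.1038, 0.2026]
ee_rot: [-0.003, 0.681, 0.732, -0.001]
contact_force: [0.4, 0.4, -1.2]
width: 0.0769
gripper_force: 0.0
```

```bash
python3 rf.py -220 -97 .2 -1.571; python3 box.py
```

```text
t 14.4 pos [ 0.6165 -0.1038  0.2026] q6 -0.35 w 0.0769 F [ 0.4  0.4 -1.2] dist 0.179 rv [-7.00e-03  1.00e-03  1.57e+00] n 16
[0.045, -0.033, 0.001] [-0.0, 0.0, 0.98]
[0.041, -0.037, 0.001] [-0.0, 0.0, 0.98]
[0.038, -0.041, 0.001] [-0.0, 0.0, 0.98]
[0.033, -0.045, 0.001] [-0.0, 0.0, 0.98]
[0.029, -0.048, 0.001] [-0.0, 0.0, 0.98]
[0.024, -0.05, 0.001] [-0.0, 0.0, 0.98]
[0.019, -0.052, 0.001] [-0.0, 0.0, 0.98]
[0.014, -0.054, 0.001] [-0.0, 0.0, 0.98]
[0.008, -0.055, 0.001] [-0.0, 0.0, 0.98]
[0.003, -0.056, 0.001] [-0.0, 0.0, 0.98]
[-0.003, -0.056, 0.001] [-0.0, 0.0, 0.98]
[-0.008, -0.055, 0.001] [-0.0, 0.0, 0.98]
[-0.013, -0.054, 0.001] [-0.0, 0.0, 0.98]
[-0.019, -0.053, 0.001] [-0.0, 0.0, 0.98]
[-0.024, -0.05, 0.001] [-0.0, 0.0, 0.98]
[-0.029, -0.048, 0.001] [-0.0, 0.0, 0.98]
0.5003 0.0317
blue centre [-108.7  -99.4] size [128.1 171.6] yaw rel rail deg 0.02
```

servo_tool --moves '[{"dp": [0.045, -0.033, 0], "delta_rot": [0, 0, 0.98], "fingers": 1}, {"dp": [0.041, -0.037, 0], "delta_rot": [0, 0, 0.98], "fingers": 1}, {"dp": [0.038, -0.041, 0], "delta_rot": [0, 0, 0.98], "fingers": 1}, {"dp": [0.033, -0.045, 0], "delta_rot": [0, 0, 0.98], "fingers": 1}, {"dp": [0.029, -0.048, 0], "delta_rot": [0, 0, 0.98], "fingers": 1}]'

```text
clock: 14.95
position: [0.5793, -0.0603, 0.2009]
ee_rot: [-0.003, 0.839, 0.544, -0.002]
contact_force: [-0.8, 0.4, -0.4]
width: 0.0856
gripper_force: 0.0
```

servo_tool --moves '[{"dp": [0.024, -0.05, 0], "delta_rot": [0, 0, 0.98], "fingers": 1}, {"dp": [0.019, -0.052, 0], "delta_rot": [0, 0, 0.98], "fingers": 1}, {"dp": [0.014, -0.054, 0], "delta_rot": [0, 0, 0.98], "fingers": 1}, {"dp": [0.008, -0.055, 0], "delta_rot": [0, 0, 0.98], "fingers": 1}, {"dp": [0.003, -0.056, 0], "delta_rot": [0, 0, 0.98], "fingers": 1}]'

```text
clock: 15.45
position: [0.543, -0.0181, 0.2011]
ee_rot: [-0.003, 0.946, 0.324, -0.003]
contact_force: [-0.8, -0.5, -0.4]
width: 0.0852
gripper_force: 0.0
```

servo_tool --moves '[{"dp": [-0.003, -0.056, 0], "delta_rot": [0, 0, 0.98], "fingers": 1}, {"dp": [-0.008, -0.055, 0], "delta_rot": [0, 0, 0.98], "fingers": 1}, {"dp": [-0.013, -0.054, 0], "delta_rot": [0, 0, 0.98], "fingers": 1}, {"dp": [-0.019, -0.053, 0], "delta_rot": [0, 0, 0.98], "fingers": 1}, {"dp": [-0.024, -0.05, 0], "delta_rot": [0, 0, 0.98], "fingers": 1}]'

```text
clock: 15.95
position: [0.5064, 0.0239, 0.2013]
ee_rot: [-0.002, 0.996, 0.085, -0.004]
contact_force: [0.6, 0.4, 0.7]
width: 0.0855
gripper_force: 0.0
```

servo_tool --moves '[{"dp": [-0.029, -0.048, 0], "delta_rot": [0, 0, 0.98], "fingers": 1}, {"dp": [0, 0, 0], "delta_rot": [0, 0, 0], "fingers": 1}]'

```text
clock: 16.15
position: [0.4984, 0.0326, 0.2014]
ee_rot: [-0.001, 0.999, 0.038, -0.004]
contact_force: [0.6, -0.2, -0.5]
width: 0.085
gripper_force: 0.0
```

```bash
python3 rf.py -220 -97 .1 -1.571 4; python3 box.py pics/t5.png
```

```text
t 16.15 pos [0.4984 0.0326 0.2014] q6 1.42 w 0.085 F [ 0.6 -0.2 -0.5] dist 0.101 rv [-0.003  0.008  0.005] n 4
[0.003, 0.002, 0.127] [-0.01, 0.02, 0.01]
[0.003, 0.002, 0.127] [-0.01, 0.02, 0.01]
[0.003, 0.001, 0.127] [-0.01, 0.02, 0.01]
[0.003, 0.001, 0.127] [-0.01, 0.02, 0.01]
0.5003 0.0317
blue centre [-78.5 -93.3] size [182.8  67.3] yaw rel rail deg -0.19
```

servo_tool --moves '[{"dp": [0.003, 0.002, 0.127], "delta_rot": [-0.01, 0.02, 0.01], "fingers": 1}, {"dp": [0.003, 0.002, 0.127], "delta_rot": [-0.01, 0.02, 0.01], "fingers": 1}, {"dp": [0.003, 0.001, 0.127], "delta_rot": [-0.01, 0.02, 0.01], "fingers": 1}, {"dp": [0.003, 0.001, 0.12], "delta_rot": [-0.01, 0.02, 0.01], "fingers": 1}, {"dp": [0.08, 0, 0], "delta_rot": [0, 0, 0], "fingers": 1}]'

```text
clock: 16.7
position: [0.5147, 0.031, 0.0985]
ee_rot: [0.001, 0.999, 0.037, -0.004]
contact_force: [-0.6, -1.0, 0.8]
width: 0.0852
gripper_force: 0.0
```

servo_tool --moves '[{"dp": [0.06, 0, 0], "delta_rot": [0, 0, 0], "fingers": 1}, {"dp": [0.04, 0, 0], "delta_rot": [0, 0, 0], "fingers": 1}, {"dp": [0.05, 0, 0], "delta_rot": [0, 0, 0], "fingers": 1}, {"dp": [0.05, 0, 0], "delta_rot": [0, 0, 0], "fingers": 1}, {"dp": [0.05, 0, 0], "delta_rot": [0, 0, 0], "fingers": 1}]'

```text
clock: 17.2
position: [0.5678, 0.0341, 0.1022]
ee_rot: [0.002, 0.999, 0.036, 0.0]
contact_force: [-3.0, -1.9, -2.3]
width: 0.0854
gripper_force: 1.8
```

servo_tool --moves '[{"dp": [0.03, 0, 0], "delta_rot": [0, 0, 0], "fingers": 1}, {"dp": [0.02, 0, 0], "delta_rot": [0, 0, 0], "fingers": 1}, {"dp": [0.01, 0, 0], "delta_rot": [0, 0, 0], "fingers": 1}, {"dp": [0, 0, 0], "delta_rot": [0, 0, 0], "fingers": 1}]'

```text
clock: 17.6
position: [0.5809, 0.0352, 0.1025]
ee_rot: [0.002, 0.999, 0.036, 0.002]
contact_force: [-3.0, -1.0, -1.4]
width: 0.0854
gripper_force: 1.3
```

```bash
python3 rf.py -141 -97 .1 -1.571 1
```

```text
t 17.6 pos [0.5809 0.0352 0.1025] q6 1.44 w 0.0854 F [-3.  -1.  -1.4] dist 0.004 rv [ 0.004 -0.004 -0.   ] n 1
[-0.008, -0.012, 0.012] [0.04, -0.04, -0.0]
0.5791 0.0374
```

servo_tool --moves '[{"dp": [0.01, 0, 0], "delta_rot": [0, 0, 0], "fingers": 1}, {"dp": [0.01, 0, 0], "delta_rot": [0, 0, 0], "fingers": 1}]'

```text
clock: 17.8
position: [0.582, 0.0354, 0.1024]
ee_rot: [0.002, 0.999, 0.036, -0.001]
contact_force: [-11.5, -3.1, 6.1]
width: 0.0857
gripper_force: 5.8
```

servo_tool --moves '[{"dp": [0.01, 0, 0], "delta_rot": [0, 0, 0], "fingers": 1}, {"dp": [0.01, 0, 0], "delta_rot": [0, 0, 0], "fingers": 1}]'

```text
clock: 18.0
position: [0.5825, 0.0355, 0.1023]
ee_rot: [0.002, 0.999, 0.036, -0.005]
contact_force: [-18.1, -5.1, 11.7]
width: 0.0852
gripper_force: 9.4
```

```bash
python3 rf.py -141 -97 .1 -1.571 1; python3 -c "
from h import *
for n in ('scene','top'):
    p,d=imaging.get_image(n); cv2.imwrite('pics/%s6.png'%n,p[:,:,::-1])
a=cv2.imread('pics/scene6.png')[110:250,170:370]; cv2.imwrite('pics/s6.png',cv2.resize(a,None,fx=3.5,fy=3.5))"
```

```text
t 18.0 pos [0.5825 0.0355 0.1023] q6 1.45 w 0.0852 F [-18.1  -5.1  11.7] dist 0.005 rv [0.004 0.011 0.   ] n 1
[-0.016, -0.011, 0.012] [0.04, 0.11, 0.0]
0.5791 0.0374
```

View pics/s6.png

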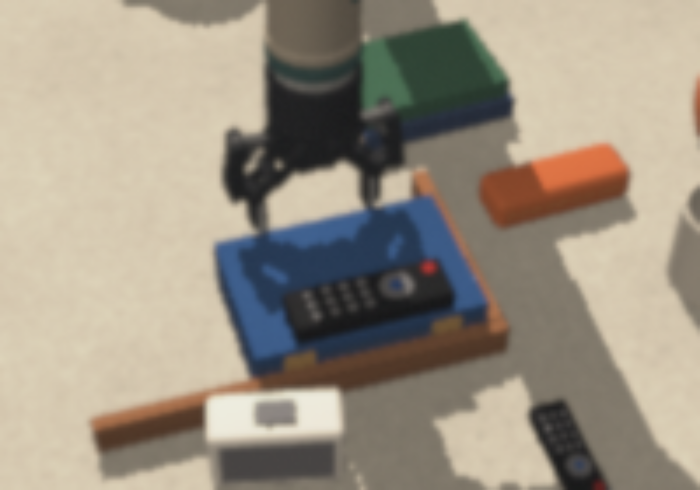

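The box sits in the corner against both rails, with the remote on the lid's back half (crop 370,300). I'll back off and fetch the case.

servo_tool --moves '[{"dp": [-0.05, 0, 0], "delta_rot": [0, 0, 0], "fingers": 1}, {"dp": [-0.12, 0, 0], "delta_rot": [0, 0, 0], "fingers": 1}, {"dp": [-0.05, 0, -0.2], "delta_rot": [0, 0, 0], "fingers": 1}, {"dp": [0, 0, -0.2], "delta_rot": [0, 0, 0], "fingers": 1}, {"dp": [0, 0, -0.2], "delta_rot": [0, 0, 0], "fingers": 1}]'

```text
clock: 18.6
position: [0.5456, 0.0333, 0.2246]
ee_rot: [0.002, 0.999, 0.036, 0.005]
contact_force: [1.5, -0.2, -0.1]
width: 0.0858
gripper_force: 0.0
```

```bash
python3 plan.py .567 .253 .2 .113
```

```text
t 18.6 pos [0.5456 0.0333 0.2246] q6 1.43 w 0.0858 F [ 1.5 -0.2 -0.1] dist 0.222 rv [ 0.01  -0.004 -1.612] n 17
[0.011, -0.064, 0.007] [0.01, -0.0, -0.95]
[0.017, -0.063, 0.007] [0.01, -0.0, -0.95]
[0.023, -0.061, 0.007] [0.01, -0.0, -0.95]
[0.028, -0.058, 0.007] [0.01, -0.0, -0.95]
[0.034, -0.055, 0.007] [0.01, -0.0, -0.95]
[0.039, -0.052, 0.007] [0.01, -0.0, -0.95]
[0.044, -0.048, 0.007] [0.01, -0.0, -0.95]
[0.048, -0.044, 0.007] [0.01, -0.0, -0.95]
[0.052, -0.039, 0.007] [0.01, -0.0, -0.95]
[0.055, -0.034, 0.007] [0.01, -0.0, -0.95]
[0.058, -0.028, 0.007] [0.01, -0.0, -0.95]
[0.061, -0.023, 0.007] [0.01, -0.0, -0.95]
[0.063, -0.017, 0.007] [0.01, -0.0, -0.95]
[0.064, -0.011, 0.007] [0.01, -0.0, -0.95]
[0.065, -0.005, 0.007] [0.01, -0.0, -0.95]
[0.065, 0.001, 0.007] [0.01, -0.0, -0.95]
[0.064, 0.007, 0.007] [0.01, -0.0, -0.95]
```

servo_tool --moves '[{"dp": [0.011, -0.064, 0.005], "delta_rot": [0.01, 0, -0.95], "fingers": 0.9}, {"dp": [0.017, -0.063, 0.005], "delta_rot": [0.01, 0, -0.95], "fingers": 0.9}, {"dp": [0.023, -0.06, 0.005], "delta_rot": [0.01, 0, -0.95], "fingers": 0.9}, {"dp": [0.028, -0.058, 0.005], "delta_rot": [0.01, 0, -0.95], "fingers": 0.9}, {"dp": [0.034, -0.055, 0.005], "delta_rot": [0.01, 0, -0.95], "fingers": 0.9}]'

```text
clock: 19.1
position: [0.5526, 0.0984, 0.2184]
ee_rot: [-0.0, 0.962, 0.272, 0.004]
contact_force: [-0.2, -0.8, 0.4]
width: 0.0766
gripper_force: 0.0
```

servo_tool --moves '[{"dp": [0.039, -0.052, 0.005], "delta_rot": [0.01, 0, -0.95], "fingers": 0.9}, {"dp": [0.044, -0.048, 0.005], "delta_rot": [0.01, 0, -0.95], "fingers": 0.9}, {"dp": [0.048, -0.044, 0.005], "delta_rot": [0.01, 0, -0.95], "fingers": 0.9}, {"dp": [0.052, -0.039, 0.005], "delta_rot": [0.01, 0, -0.95], "fingers": 0.9}, {"dp": [0.055, -0.034, 0.005], "delta_rot": [0.01, 0, -0.95], "fingers": 0.9}]'

```text
clock: 19.6
position: [0.5587, 0.1634, 0.2135]
ee_rot: [-0.002, 0.871, 0.491, 0.004]
contact_force: [0.1, 0.3, 0.6]
width: 0.0769
gripper_force: 0.0
```

servo_tool --moves '[{"dp": [0.058, -0.028, 0.005], "delta_rot": [0, 0, -0.95], "fingers": 0.9}, {"dp": [0.06, -0.023, 0.005], "delta_rot": [0, 0, -0.95], "fingers": 0.9}, {"dp": [0.063, -0.017, 0.005], "delta_rot": [0, 0, -0.95], "fingers": 0.9}, {"dp": [0.064, -0.011, 0.005], "delta_rot": [0, 0, -0.95], "fingers": 0.9}, {"dp": [0.065, -0.005, 0.005], "delta_rot": [0, 0, -0.95], "fingers": 0.9}]'

```text
clock: 20.1
position: [0.5647, 0.2281, 0.2088]
ee_rot: [-0.001, 0.731, 0.682, 0.004]
contact_force: [0.5, -0.6, -0.7]
width: 0.0767
gripper_force: 0.0
```

servo_tool --moves '[{"dp": [0.065, 0, 0.005], "delta_rot": [0, 0, -0.95], "fingers": 0.9}, {"dp": [0.064, 0.007, 0.005], "delta_rot": [0, 0, -0.95], "fingers": 0.9}, {"dp": [0, 0, 0], "delta_rot": [0, 0, 0], "fingers": 0.9}]'

```text
clock: 20.4
position: [0.5665, 0.2545, 0.2067]
ee_rot: [-0.001, 0.664, 0.747, 0.004]
contact_force: [0.1, -0.2, 0.4]
width: 0.0771
gripper_force: 0.0
```

```bash
python3 plan.py .567 .253 .084 .113 4; python3 box.py pics/t7.png
```

```text
t 20.4 pos [0.5665 0.2545 0.2067] q6 0.19 w 0.0771 F [ 0.1 -0.2  0.4] dist 0.123 rv [ 0.005 -0.007  0.004] n 4
[-0.003, -0.0, 0.153] [0.01, -0.02, 0.01]
[-0.003, -0.0, 0.153] [0.01, -0.02, 0.01]
[-0.003, 0.0, 0.153] [0.01, -0.02, 0.01]
[-0.002, 0.0, 0.153] [0.01, -0.02, 0.01]
blue centre [-64.3 -93.2] size [182.9 128.6] yaw rel rail deg -0.05
```

The box reads (-64, -93) with yaw 0, which is home. Now I'll grasp the case.

servo_tool --moves '[{"dp": [-0.003, 0, 0.153], "delta_rot": [0.01, -0.02, 0.01], "fingers": 0.9}, {"dp": [-0.003, 0, 0.153], "delta_rot": [0.01, -0.02, 0.01], "fingers": 0.9}, {"dp": [-0.003, 0, 0.153], "delta_rot": [0.01, -0.02, 0.01], "fingers": 0.9}, {"dp": [-0.002, 0, 0.15], "delta_rot": [0.01, -0.02, 0.01], "fingers": 0.9}, {"dp": [0, 0, 0], "delta_rot": [0, 0, 0], "fingers": 0.9}]'

```text
clock: 20.95
position: [0.5631, 0.2491, 0.0807]
ee_rot: [-0.002, 0.667, 0.745, -0.006]
contact_force: [0.1, -0.4, 0.8]
width: 0.0768
gripper_force: 0.0
```

servo_tool --moves '[{"dp": [0, 0, 0], "delta_rot": [0, 0, 0], "fingers": 0.3}, {"dp": [0, 0, 0], "delta_rot": [0, 0, 0], "fingers": 0.3}, {"dp": [0, 0, 0], "delta_rot": [0, 0, 0], "fingers": 0.3}, {"dp": [0, 0, 0], "delta_rot": [0, 0, 0], "fingers": 0.3}, {"dp": [0, 0, 0], "delta_rot": [0, 0, 0], "fingers": 0.3}]'

```text
clock: 21.45
position: [0.5667, 0.2509, 0.0864]
ee_rot: [0.001, 0.666, 0.746, -0.001]
contact_force: [0.3, -1.0, 6.7]
width: 0.0471
gripper_force: 44.3
```

servo_tool --moves '[{"dp": [0, 0, -0.1], "delta_rot": [0, 0, 0], "fingers": 0.3}, {"dp": [0, 0, -0.2], "delta_rot": [0, 0, 0], "fingers": 0.3}, {"dp": [0, 0, -0.2], "delta_rot": [0, 0, 0], "fingers": 0.3}, {"dp": [0, 0, -0.1], "delta_rot": [0, 0, 0], "fingers": 0.3}]'

```text
clock: 21.85
position: [0.5668, 0.2514, 0.2082]
ee_rot: [0.001, 0.666, 0.746, -0.0]
contact_force: [0.6, 0.1, -0.9]
width: 0.0472
gripper_force: 43.5
```

```bash
cat > rem.py <<'E'
from h import *
a=.0725; Rr=np.array([[np.cos(a),np.sin(a)],[-np.sin(a),np.cos(a)]])
p,d=imaging.get_image("top"); X=points("top",d); q=(X[...,:2]-[.7127,.1444])@Rr.T*1000
for nm,k,lo,hi,z in(("remote","dark",.06,.08,.07),("case","orange",.06,.15,.07)):
    m=mask(p,k)&(X[...,2]>lo)&(X[...,2]<hi)&(q[...,0]>-145)&(q[...,0]<15)&(q[...,1]>-200)&(q[...,1]<10)
    if m.sum()<50: continue
    v=np.argwhere(m)[:,::-1]; W=(cast("top",v,z)-[.7127,.1444])@Rr.T*1000
    r=cv2.minAreaRect(W.astype(np.float32)); print(nm,"box frame",np.round(np.array(r[0])+[65,95],1),np.round(r[1],1),round((r[2]+45)%90-45,1),"z",np.median(X[m][:,2]).round(3))
E
python3 rem.py; python3 rf.py -101 -97 .2 0
```

```text
remote box frame [42.8  4.5] [ 43.1 127.4] 0.1 z 0.069
t 21.9 pos [0.5678 0.2518 0.2107] q6 0.2 w 0.0468 F [0.5 0.1 1.7] dist 0.218 rv [0.006 0.001 0.04 ] n 5
[-0.216, 0.027, 0.011] [0.01, 0.0, 0.08]
[-0.216, 0.029, 0.011] [0.01, 0.0, 0.08]
[-0.215, 0.031, 0.011] [0.01, 0.0, 0.08]
[-0.215, 0.032, 0.011] [0.01, 0.0, 0.08]
[-0.215, 0.034, 0.011] [0.01, 0.0, 0.08]
0.619 0.0403
```

servo_tool --moves '[{"dp": [-0.21, 0.027, 0], "delta_rot": [0.01, 0, 0.08], "fingers": 0.3}, {"dp": [-0.21, 0.03, 0], "delta_rot": [0.01, 0, 0.08], "fingers": 0.3}, {"dp": [-0.21, 0.03, 0], "delta_rot": [0.01, 0, 0.08], "fingers": 0.3}, {"dp": [-0.21, 0.032, 0], "delta_rot": [0.01, 0, 0.08], "fingers": 0.3}, {"dp": [-0.21, 0.034, 0], "delta_rot": [0.01, 0, 0.08], "fingers": 0.3}]'

```text
clock: 22.4
position: [0.6158, 0.0434, 0.2038]
ee_rot: [-0.002, 0.681, 0.732, -0.005]
contact_force: [0.1, -0.2, -1.5]
width: 0.0471
gripper_force: 43.4
```

servo_tool --moves '[{"dp": [-0.02, 0, 0.1], "delta_rot": [0, 0, 0], "fingers": 0.3}, {"dp": [0, 0, 0.1], "delta_rot": [0, 0, 0], "fingers": 0.3}, {"dp": [0, 0, 0], "delta_rot": [0, 0, 0], "fingers": 0.3}]'

```text
clock: 22.7
position: [0.6137, 0.0401, 0.1611]
ee_rot: [-0.005, 0.682, 0.732, -0.007]
contact_force: [-1.3, 0.3, -1.6]
width: 0.0472
gripper_force: 43.3
```

```bash
python3 rem.py; python3 rf.py -101 -97 .138 0 2;python3 -c "
from h import *
p,d=imaging.get_image('scene'); cv2.imwrite('pics/s7.png',cv2.resize(p[110:250,170:370,::-1],None,fx=3.5,fy=3.5))"
```

```text
case box frame [-38.9   1.2] [126.7  45.7] -0.7 z 0.107
t 22.75 pos [0.6147 0.0405 0.1627] q6 -0.11 w 0.0473 F [ 1.   0.2 -0.7] dist 0.025 rv [-0.014  0.003 -0.001] n 2
[-0.001, 0.011, 0.062] [-0.07, 0.01, -0.0]
[-0.001, 0.011, 0.062] [-0.07, 0.01, -0.0]
0.619 0.0403
```

View pics/s7.png

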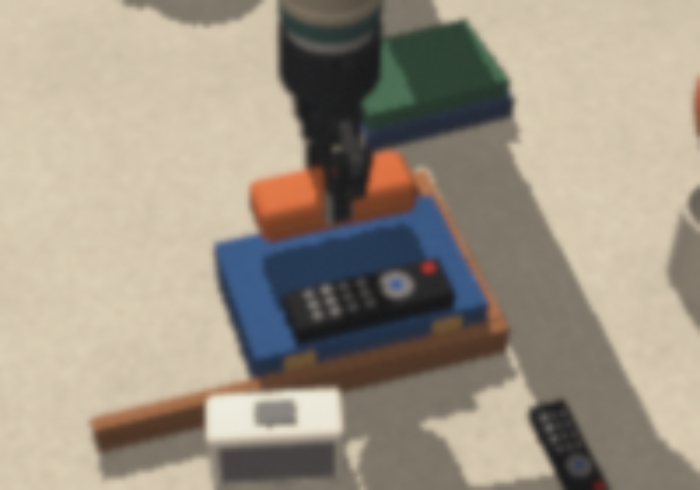

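The case is level above the front half of the lid. Its top at 0.107 m with the TCP at 0.1625 means about 25 mm to go.

servo_tool --moves '[{"dp": [0, 0.01, 0.05], "delta_rot": [-0.07, 0, 0], "fingers": 0.3}, {"dp": [0, 0.01, 0.045], "delta_rot": [-0.07, 0, 0], "fingers": 0.3}, {"dp": [0, 0, 0.02], "delta_rot": [0, 0, 0], "fingers": 0.3}, {"dp": [0, 0, 0.005], "delta_rot": [0, 0, 0], "fingers": 0.3}, {"dp": [0, 0, 0], "delta_rot": [0, 0, 0], "fingers": 0.3}]'

```text
clock: 23.3
position: [0.6201, 0.041, 0.1404]
ee_rot: [0.003, 0.681, 0.732, 0.001]
contact_force: [-0.6, 0.5, -1.1]
width: 0.0471
gripper_force: 43.4
```

```bash
python3 rf.py -101 -97 .137 0 1
```

```text
t 23.3 pos [0.6201 0.041  0.1404] q6 -0.12 w 0.0471 F [-0.6  0.5 -1.1] dist 0.004 rv [ 0.005  0.003 -0.   ] n 1
[-0.003, -0.006, 0.017] [0.05, 0.03, -0.0]
0.619 0.0403
```

servo_tool --moves '[{"dp": [0, -0.005, 0.015], "delta_rot": [0, 0, 0], "fingers": 0.3}, {"dp": [0, 0, 0.005], "delta_rot": [0, 0, 0], "fingers": 0.3}, {"dp": [0, 0, 0], "delta_rot": [0, 0, 0], "fingers": 0.3}]'

```text
clock: 23.6
position: [0.6191, 0.0408, 0.1366]
ee_rot: [0.003, 0.681, 0.732, 0.001]
contact_force: [0.3, 0.3, -0.9]
width: 0.047
gripper_force: 43.4
```

servo_tool --moves '[{"dp": [0, 0, 0], "delta_rot": [0, 0, 0], "fingers": 0.7}, {"dp": [0, 0, 0], "delta_rot": [0, 0, 0], "fingers": 0.7}, {"dp": [0, 0, 0], "delta_rot": [0, 0, 0], "fingers": 0.7}, {"dp": [0, 0, -0.1], "delta_rot": [0, 0, 0], "fingers": 0.7}, {"dp": [0, 0, -0.2], "delta_rot": [0, 0, 0], "fingers": 0.7}]'

```text
clock: 24.1
position: [0.6169, 0.041, 0.194]
ee_rot: [-0.0, 0.681, 0.732, -0.002]
contact_force: [0.1, 0.1, -0.9]
width: 0.0601
gripper_force: 0.0
```

servo_tool --moves '[{"dp": [0, 0, -0.2], "delta_rot": [0, 0, 0], "fingers": 0.7}, {"dp": [-0.1, -0.2, 0], "delta_rot": [0, 0, 0], "fingers": 0.7}, {"dp": [-0.15, -0.2, 0], "delta_rot": [0, 0, 0], "fingers": 0.7}, {"dp": [-0.2, -0.15, 0], "delta_rot": [0, 0, 0], "fingers": 0.7}, {"dp": [-0.2, -0.1, 0], "delta_rot": [0, 0, 0], "fingers": 0.7}]'

```text
clock: 24.6
position: [0.496, -0.0984, 0.2368]
ee_rot: [0.003, 0.681, 0.733, 0.0]
contact_force: [2.2, 0.3, -1.0]
width: 0.0596
gripper_force: 0.0
```

servo_tool --moves '[{"dp": [-0.2, -0.1, 0], "delta_rot": [0, 0, 0], "fingers": 0.7}, {"dp": [-0.2, -0.05, 0], "delta_rot": [0, 0, 0], "fingers": 0.7}, {"dp": [-0.2, 0, 0], "delta_rot": [0, 0, 0], "fingers": 0.7}, {"dp": [0, 0, 0], "delta_rot": [0, 0, 0], "fingers": 0.7}]'

```text
clock: 25.0
position: [0.4777, -0.2247, 0.2372]
ee_rot: [0.005, 0.683, 0.731, 0.0]
contact_force: [0.3, 0.7, 0.6]
width: 0.0602
gripper_force: 0.0
```

```bash
python3 rem.py; python3 box.py pics/t8.png
python3 - <<'E'
from h import *
# box edges vs rail from scene and top: residual gap check by depth
f=np.load("top0.npz")
p,d=imaging.get_image("top"); X=points("top",d); X0=points("top",f["d"])
for nm,(x0,y0,x1,y1) in dict(tin=(362,150,390,178),clock=(258,122,300,152),candle=(400,205,432,240),mug=(120,150,158,190),books=(170,240,245,300)).items():
    g=lambda A:np.median(A[y0:y1,x0:x1][(A[y0:y1,x0:x1,2]>.02)&(A[y0:y1,x0:x1,2]<.1)],axis=0).round(4)
    print(nm,g(X0),g(X))
s,_=imaging.get_image("scene"); cv2.imwrite("pics/s8.png",cv2.resize(s[110:250,170:370,::-1],None,fx=3.5,fy=3.5))
E
```

```text
remote box frame [42.6  3.6] [129.2  43.2] -0.0 z 0.069
case box frame [-35.7  -7. ] [104.8  44. ] -0.6 z 0.083
blue centre [ -69.2 -121.9] size [119.4 127.8] yaw rel rail deg 1.66
tin [ 0.7114 -0.3213  0.0289] [ 0.7117 -0.3214  0.0287]
clock [ 0.782  -0.0412  0.0584] [ 0.7817 -0.0408  0.0584]
candle [ 0.5267 -0.4066  0.0725] [nan nan nan]
mug [0.6918 0.3601 0.0608] [0.6915 0.36   0.0605]
books [0.411  0.1724 0.0431] [0.411  0.1724 0.0431]
  return _methods._mean(a, axis=axis, dtype=dtype,
  ret = um.true_divide(
```

View pics/s8.png

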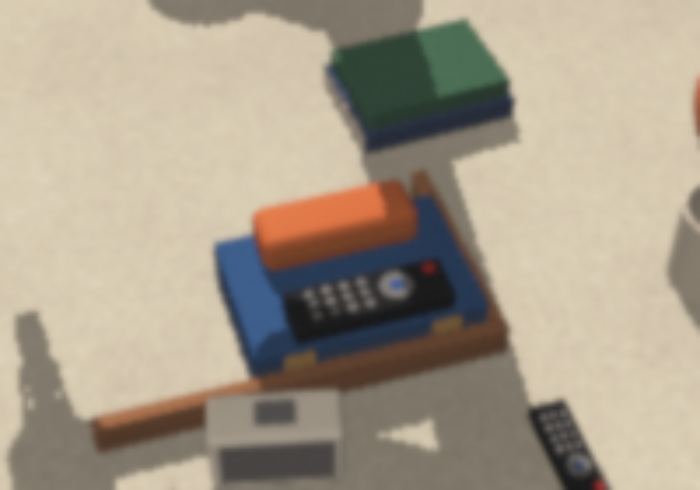

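The remote and case lie flat side by side on the lid, and the box sits in the corner. The arm still hides part of the box, so I'll move it aside for one unobstructed measurement.

servo_tool --moves '[{"dp": [-0.2, -0.1, 0], "delta_rot": [0, 0, 0], "fingers": 0.7}, {"dp": [-0.2, -0.2, 0], "delta_rot": [0, 0, 0], "fingers": 0.7}, {"dp": [-0.2, -0.2, 0], "delta_rot": [0, 0, 0], "fingers": 0.7}, {"dp": [-0.2, -0.2, 0], "delta_rot": [0, 0, 0], "fingers": 0.7}, {"dp": [-0.2, -0.2, 0], "delta_rot": [0, 0, 0], "fingers": 0.7}]'

```text
clock: 25.7
position: [0.3286, -0.412, 0.2367]
ee_rot: [0.003, 0.68, 0.733, 0.001]
contact_force: [1.1, 0.3, 0.3]
width: 0.0599
gripper_force: 0.0
```

servo_tool --moves '[{"dp": [-0.2, -0.15, 0], "delta_rot": [0, 0, 0], "fingers": 0.7}, {"dp": [-0.1, 0, 0], "delta_rot": [0, 0, 0], "fingers": 0.7}, {"dp": [0, 0, 0], "delta_rot": [0, 0, 0], "fingers": 0.7}]'

```text
clock: 26.0
position: [0.3037, -0.4763, 0.2366]
ee_rot: [0.004, 0.682, 0.732, 0.0]
contact_force: [0.1, 1.1, 0.6]
width: 0.0599
gripper_force: 0.0
```

```bash
python3 rem.py; python3 box.py
python3 - <<'E'
from h import *
f=np.load("top0.npz"); p,d=imaging.get_image("top"); X=points("top",d); X0=points("top",f["d"])
g=lambda A:np.median(A[205:240,400:432][(A[205:240,400:432,2]>.02)&(A[205:240,400:432,2]<.1)],axis=0).round(4)
print("candle",g(X0),g(X)); a=.0725; Rr=np.array([[np.cos(a),np.sin(a)],[-np.sin(a),np.cos(a)]])
# hue profile along rows/cols across box end edges, rail-frame lines on plane z=.05
h=cv2.cvtColor(p,cv2.COLOR_RGB2HSV)
def prof(f,ts):
    out=[]
    for t in ts:
        H=[]
        for s in np.linspace(0,1,9):
            q=np.array(f(t,s))/1e3; w=Rr.T@q+[.7127,.1444]; u,v=pix("top",[*w,.05])[0].round().astype(int); H.append(int(h[v,u,0]))
        out.append((int(t),int(np.median(H))))
    return out
print("left",prof(lambda t,s:(-12-6*s,t),range(-10,12,2)),"\nleft2",prof(lambda t,s:(-58-10*s,t),range(-10,12,2)))
print("right",prof(lambda t,s:(-20-80*s,t),range(-200,-178,2)))
print("back",prof(lambda t,s:(t,-170-14*s),range(-10,12,2)),"\nfront",prof(lambda t,s:(t,-30-130*s),range(-140,-118,2)))
E
```

```text
remote box frame [2. 4.] [129.1 125.5] -0.6 z 0.069
case box frame [-25.8  30.7] [110.8  80.2] -31.8 z 0.083
blue centre [-63.5 -93.4] size [127.7 181.9] yaw rel rail deg 0.34
candle [ 0.5267 -0.4066  0.0725] [ 0.5266 -0.4065  0.0727]
left [(-10, 111), (-8, 111), (-6, 110), (-4, 111), (-2, 112), (0, 133), (2, 7), (4, 11), (6, 11), (8, 11), (10, 12)] 
left2 [(-10, 110), (-8, 111), (-6, 111), (-4, 111), (-2, 114), (0, 177), (2, 10), (4, 10), (6, 11), (8, 11), (10, 11)]
right [(-200, 18), (-198, 18), (-196, 18), (-194, 18), (-192, 18), (-190, 18), (-188, 16), (-186, 114), (-184, 114), (-182, 113), (-180, 113)]
back [(-10, 113), (-8, 114), (-6, 114), (-4, 113), (-2, 117), (0, 117), (2, 4), (4, 11), (6, 12), (8, 12), (10, 14)] 
front [(-140, 18), (-138, 17), (-136, 17), (-134, 16), (-132, 16), (-130, 116), (-128, 124), (-126, 126), (-124, 120), (-122, 7), (-120, 8)]
```

The box edges meet both rails, and the fixed things haven't moved. The last item fit caught stray pixels, so I'll recheck it on the largest blobs and hand in if it's good.

Run:
```python
from h import *
p,d=imaging.get_image("top"); X=points("top",d); a=.0725; Rr=np.array([[np.cos(a),np.sin(a)],[-np.sin(a),np.cos(a)]])
q=(X[...,:2]-[.7127,.1444])@Rr.T*1000; ok=True
for nm,k,lo,hi in(("remote","dark",.06,.078),("case","orange",.06,.1)):
    m=mask(p,k)&(X[...,2]>lo)&(X[...,2]<hi)&(q[...,0]>-150)&(q[...,0]<15)&(q[...,1]>-210)&(q[...,1]<10)
    c=max(cv2.findContours(m.astype(np.uint8),0,2)[0],key=cv2.contourArea)
    r=cv2.minAreaRect(((cast("top",c.reshape(-1,2),.07)-[.7127,.1444])@Rr.T*1000).astype(np.float32))
    t=(r[2]+45)%90-45; b=np.array(r[0])+[65,95]; print(nm,b.round(1),np.round(r[1],1),round(t,1))
    ok&=abs(b[0])<48 and abs(b[1])<35 and abs(t)<8
print(ok, manip.sign_off() if ok else "not handed in")
```

```text
remote [42.7  3.6] [129.2  43.4] -0.3
case [-35.9  23.9] [43.7 78.3] 1.0
the job is handed in; nothing more can be done
True None
```

The job is handed in at about 26 s of robot time. The box is home against both rails, and the remote and glasses case lie flat and side by side on its lid. The last look showed the box edges at the rails, and the books, tin, mug, clock and candle had not moved. I have had no verdict back.

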